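# Fit the valve handle from behind the thermometers

### The arm

A 6-joint arm with a two-finger parallel gripper is mounted at the origin on the work surface. World frame = base frame: x ahead of the robot, y to its left, z up, the work surface at z = 0. Lengths are in m, angles in rad, forces in N, time in s.
With the tool pointing down it reaches from about 0.3 to 1 m from the base axis. Payload 5.1 kg.
Tool frame: the origin (TCP) lies at the very end of the fingers, on their centre line; the grasp point (between the pads) lies 19 mm behind it; z points along the fingers, y is the line along which they close (so a half turn about z gives the same grasp; the last joint's range is limited). The gripper opens to 95 mm and grips with 3 to 60 N. Pads are 20 mm wide; open, the fingers measure 119 mm over their backs; the gripper's body (75 mm by 180 mm) begins 59 mm behind the grasp point.
Start: joints at [-1.241, 0.124, 1.65, -0, 1.367, -0.083], TCP at [0.261, -0.595, 0.18] pointing down, gripper open.
Joint ranges: [-2.61, 2.61], [-1.02, 2.33], [0.03, 2.71], [-1.35, 4.49], [0.32, 2.68], [-2.91, 2.91]. Speed limits (rad/s): [2.57, 2.57, 3.14, 3.14, 3.14, 3.14].

### API

Orientations are given as [roll, pitch, yaw] about the fixed x, y, z axes, in that order (R = Rz(yaw) Ry(pitch) Rx(roll)).
In Python, from bench import get_state, optics, ticket gives the robot as it stands.
- The arm moves only by the tool carry_out, never from a script. Its argument "rows" is a list that holds one entry, the list of rows, each a list of 7 numbers: the turn, a rotation vector about the tool's x, y, z in degrees, then the shift along the tool's x, y, z in m, then the opening, from 0 (shut) to 1 (fully open). A call has 1 to 12 rows; each row shifts and turns the commanded pose from where the row before left it, along the tool's axes as they then stand; what a row does not reach is not made up. A row lasts 1/12 s, in which the tool goes at most 41.7 mm and 7.16 degrees, less where a joint would pass 70% of its speed; a pose out of reach is approached as far as the arm can. A call is refused whole if a number of a shift passes 0.0417 or a number of a turn 7.16, either way. A call with a gripper value outside its range is refused whole. The fingers move at their own pace and stop on an object; "newtons" is the grip in N (left out, the last holds). Time passes only in rows, so rows that do not move let the fingers close. It gives the time, the measured TCP pose, the force, the opening and the grip force at its end, in the units of the state.
- get_state(): the state, without advancing time (a new reading comes with each control period).
- optics.grab_frame(name): name is "scene" or "top"; returns (picture, depth): 384x512x3 uint8, blue, green, red; 384x512 float32, m along the optical axis (not along the pixel's ray), 0 where there is no reading.
- optics.camera_info(name): a dict with "fx", "fy", "cx", "cy" (pixels), "rvec" (rotation vector, rad) and "tvec" (3), from world to camera coordinates, as OpenCV has them. Camera axes: x right, y down, z forward; pixel columns grow to the right and rows downward; lengths in m; the calibration is good to about 2 mm. A picture is of the moment at which its call begins. camera_info takes no time and is no camera call.
- ticket.hand_in(): hands the job in; it is judged then, once.
The state is a dict: "time_s": time; "joints": joint angles; "joint_vel": joint speeds; "joint_efforts": joint torques, N m; "eef_pos": TCP position; "orientation": TCP orientation; "wrist_force": force on the tool from outside, world axes, zero at the start; "moment": the same for the moment, N m; "width": finger opening in m; "grip_force": force on a finger pad.
Only numpy, scipy, OpenCV 4.12 (cv2) and the standard library are available. Lean on these libraries where they do the work, as an engineer would, in place of code of your own. Each camera call takes 0.05 s, during which the arm holds its last target. There are 200 camera calls.

### The job

Fit the red winged handle that lies on the aluminium shelf behind the two upright brass thermometers. First stand both thermometers on the black rubber mat, keeping them upright and leaving the handle where it lies; then lift the copper cap off the valve spindle into the round steel dish and lower the handle over the spindle, fully home on the valve. Only then return each thermometer, standing upright, to the clip seat that matches its foot: round foot in the round seat, square foot in the square seat.

Things in the scene. Friction and masses are not known exactly. Their poses are not given: they have to be found in the camera images.
- thermo_round: Brass thermometer with a ROUND foot, 150 mm tall, standing in the round seat. Foot: disc 32 mm diameter, 14 mm high; above it a straight round case 20 mm diameter up to 144 mm, with a shallow domed top. 0.2 kg, foot-heavy. Origin: centre of the underside; z up along the case.
- thermo_square: Brass thermometer with a SQUARE foot, 150 mm tall, standing in the square seat. Foot 30 x 30 mm, 14 mm high; above it a straight square case 18 x 18 mm up to the flat top, sides parallel to the foot's. 0.2 kg, foot-heavy. Origin: centre of the underside; z up, x and y square to the case's sides.
- handle: Red plastic winged handle lying flat on the shelf (top 30 mm above the table), behind the thermometers. Round hub 32 mm diameter, 26 mm high, through bore 21 mm; two wings 12 mm wide along its x out to 35 mm from the centre, 5 to 19 mm high. Grip the hub across y. Any yaw will do on the valve. Origin: centre of the hub's underside; z up. Besides the thermometers only the 9 mm high seat rims stand near it.
- cap: Copper pipe cap, an upside-down cup 30 mm outside diameter, 32 mm high, 25 mm inside diameter, 28 mm deep, sitting loosely over the valve spindle at the start. Origin: centre of its open underside; z up towards the closed top.
- valve_seat (a point): Centre of the flat round shoulder (41 mm diameter) on top of the fixed brass valve, 45 mm above the table, at the foot of its upright steel spindle. Spindle: 24 mm high, 15 mm diameter for 6 mm, then tapering to 6 mm at the tip. The valve stands on an 80 x 80 mm plate, with pipe stubs to both sides. The handle is home when its underside rests on this shoulder.
- mat: Black rubber mat lying flat, 110 mm (its x) by 160 mm (its y), 4 mm thick, fixed: the side area for both thermometers. Origin: centre of its underside.
- dish: Round shallow steel dish, 98 mm outside diameter, 92 mm inside, 14 mm high, floor 3 mm thick, fixed. For the cap. Origin: centre of its underside.
- seat_round: ROUND steel clip seat fixed on the shelf: disc 57 mm diameter and 3 mm thick with eight upright tabs to 9 mm above the shelf, leaving a 51 mm wide round space. Origin: centre of its underside, on the shelf's top; a thermometer stands 3 mm above it.
- seat_square: SQUARE steel clip seat fixed on the shelf: plate 54 x 54 mm and 3 mm thick with four upright tabs to 9 mm above the shelf, leaving a 49 x 49 mm space. Origin: centre of its underside, on the shelf's top; a thermometer stands 3 mm above it.
Things that resemble listed ones, but are neither listed nor needed, are in the scene too. What is shaped like the thermo_round but turquoise is not meant.

How it is judged:
On the way, in this order (a step that is already met when the one before it is completed fails the run):
1. both thermometers stand upright on the mat while the handle still lies in its place (x of thermo_round in the frame of mat between -0.055 and 0.055 m and y of thermo_round in the frame of mat between -0.08 and 0.08 m and z of thermo_round in the frame of mat between 0.001 and 0.008 m and angle between each of thermo_round, thermo_square's own z axis and vertical below 0.12 rad and x of thermo_square in the frame of mat between -0.055 and 0.055 m and y of thermo_square in the frame of mat between -0.08 and 0.08 m and z of thermo_square in the frame of mat between 0.001 and 0.008 m and distance of handle from where it was at the start of the episode below 0.012 m), for 0.2 s.
2. the handle is fully home on the valve spindle, both thermometers still standing on the mat (horizontal distance between handle and valve_seat below 0.006 m and z of handle in the frame of valve_seat between -0.003 and 0.004 m and angle between handle's own z axis and vertical below 0.1 rad and x of thermo_round in the frame of mat between -0.055 and 0.055 m and y of thermo_round in the frame of mat between -0.08 and 0.08 m and z of thermo_round in the frame of mat between 0.001 and 0.008 m and angle between each of thermo_round, thermo_square's own z axis and vertical below 0.12 rad and x of thermo_square in the frame of mat between -0.055 and 0.055 m and y of thermo_square in the frame of mat between -0.08 and 0.08 m and z of thermo_square in the frame of mat between 0.001 and 0.008 m), for 0.2 s.
At the end, for the whole second after the job is handed in: Each thermometer stands upright (within 0.1 rad) on the floor of its own seat, within 12 mm of the seat's centre; the handle rests on the valve's shoulder around the spindle (within 6 mm sideways, 4 mm in height, level within 0.1 rad); the cap lies in the dish; all at rest (horizontal distance between thermo_round and seat_round below 0.012 m and z of thermo_round in the frame of seat_round between 0 and 0.007 m and angle between each of thermo_round, thermo_square, handle's own z axis and vertical below 0.1 rad and horizontal distance between thermo_square and seat_square below 0.012 m and z of thermo_square in the frame of seat_square between 0 and 0.007 m and horizontal distance between handle and valve_seat below 0.006 m and z of handle in the frame of valve_seat between -0.003 and 0.004 m and horizontal distance between cap and dish below 0.045 m and z of cap in the frame of dish between 0 and 0.045 m and linear speed of each of thermo_round, thermo_square, handle, cap below 0.02 m/s); the robot touches nothing.
It fails at once if a thermometer is tipped over (more than 0.6 rad) (angle between any of thermo_round, thermo_square's own z axis and vertical above 0.6 rad).
It also fails if it takes over 128 s, if anything falls off the work surface, if the arm or the gripper's body presses on something with over 40 N, if the wrist force passes 120 N, or if a joint passes its speed limit or range.

## Working session

There is one attempt and no reset: what is moved stays moved. The work goes in short steps, Python scripts to look and compute and a tool call to move; the robot and the scene stay as the last step left them, time stands still between calls to the robot, and variables do not carry over. Pictures are saved under pics/ and viewed, at most 14 in all, crops included, and the job is handed in when it is done.

Besides the shell and the picture viewer there is one more tool, called after "Call:" as name(argument=value, ...), one argument or row to a line, values as JSON. carry_out: Moves the arm, as the interface text tells. Its arguments: {"type":"object","properties":{"rows":{"type":"array"},"newtons":{"type":"number"}},"required":["rows"]}

```bash
ls; mkdir -p pics; cat > h.py <<'E'
import numpy as np, cv2
from bench import get_state, optics, ticket
def cam(n):
    c=optics.camera_info(n); R=cv2.Rodrigues(np.array(c["rvec"],float))[0]; t=np.array(c["tvec"],float).ravel(); return c,R,t
def cloud(n,d):
    c,R,t=cam(n); v,u=np.mgrid[:d.shape[0],:d.shape[1]]
    p=np.stack([(u-c["cx"])/c["fx"]*d,(v-c["cy"])/c["fy"]*d,d],-1); return (p-t)@R
def ray(n,u,v,z):
    c,R,t=cam(n); o=-R.T@t; k=R.T@np.array([(u-c["cx"])/c["fx"],(v-c["cy"])/c["fy"],1]); return o+k*(z-o[2])/k[2]
def proj(n,P):
    c,R,t=cam(n); q=R@np.array(P)+t; return q[0]/q[2]*c["fx"]+c["cx"],q[1]/q[2]*c["fy"]+c["cy"]
E
python3 - <<'E'
from h import *
for n in("top","scene"):
    b,d=optics.grab_frame(n); np.savez(f"/tmp/{n}.npz",b=b,d=d); cv2.imwrite(f"pics/{n}0.png",cv2.resize(b,(800,600),interpolation=cv2.INTER_CUBIC)); c,R,t=cam(n); print(n,c,-R.T@t)
print(get_state())
E
```

```text
pics
top {'fx': 360.28324294994303, 'fy': 360.28324294994303, 'cx': 260.22825524558505, 'cy': 185.33236171262422, 'rvec': array([ 2.08851239, -2.11079213,  0.24456926]), 'tvec': array([-0.01355885,  0.53976443,  0.77535388])} [ 0.34797034 -0.0172862   0.8782488 ]
scene {'fx': 401.30841607241473, 'fy': 401.30841607241473, 'cx': 251.34637401631187, 'cy': 183.98578246660145, 'rvec': array([ 2.46115833,  1.04023121, -0.25264306]), 'tvec': array([-0.35295243, -0.30722882,  1.04187329])} [ 0.78986584 -0.28547024  0.77400492]
{'time_s': 0.1, 'joints': array([-1.24057082e+00,  1.24449888e-01,  1.65151906e+00, -6.27254896e-06,
        1.36751876e+00, -8.25871301e-02]), 'joint_vel': array([ 0.00056866, -0.00247294, -0.00450788, -0.00035448,  0.00082472,
       -0.0016618 ]), 'joint_efforts': array([ 2.43776631e-04, -4.18883765e+01, -3.61095393e+01,  7.76969804e-02,
        4.62088455e-02, -5.92883293e-05]), 'eef_pos': array([ 0.26054123, -0.59479481,  0.17931443]), 'orientation': array([-3.13970355e+00, -1.50209296e-04,  4.12813765e-01]), 'wrist_force': array([0.14417718, 0.17049891, 0.51191717]), 'moment': array([ 0.03782394,  0.08343501, -0.01697773]), 'grip_force': 0.0, 'width': 0.09501696327913187}
```

View pics/top0.png

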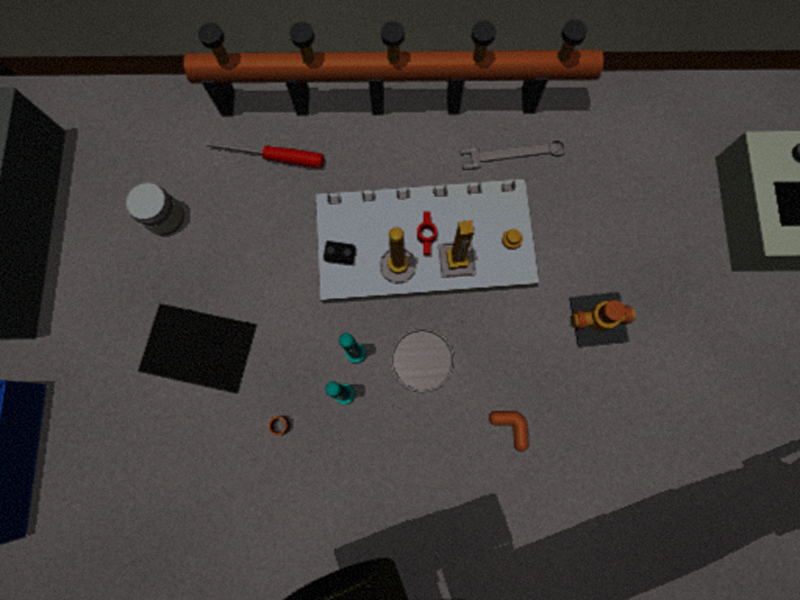

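View pics/scene0.png

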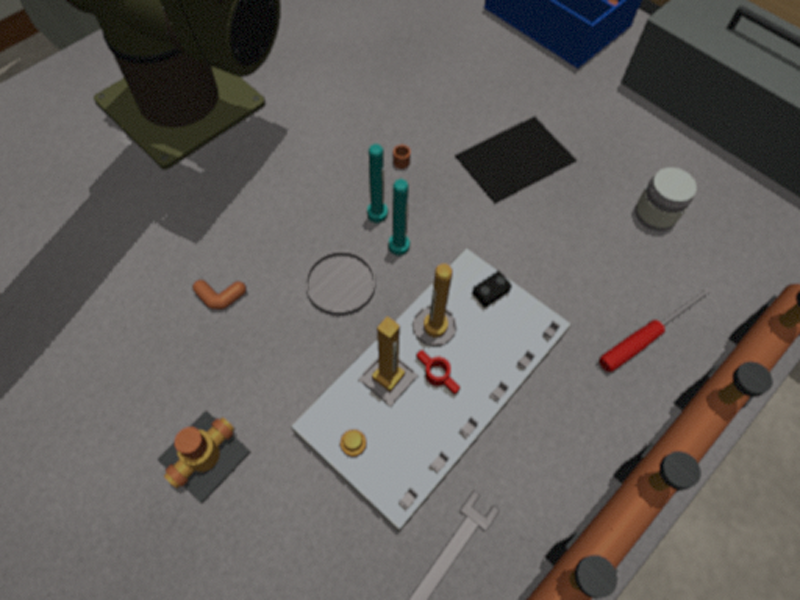

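The top view (800x600 pixels) shows:
- round brass thermometer at (397,250) and square one at (462,245)
- handle at (427,233)
- mat at (198,348) and dish at (422,360)
- valve with its copper cap at (610,315)

The lookalikes are two turquoise thermometers at (350,347) and (340,392), a copper ring at (279,425), a brass piece at (512,239) and an elbow at (512,425).

Only the two brass thermometers standing in the seats match the description. The cap is the copper piece on the valve.

```bash
cat > m.py <<'E'
from h import *
T=np.load("/tmp/top.npz");S=np.load("/tmp/scene.npz")
for n,F in(("top",T),("scene",S)):
    b,d=F["b"],F["d"];P=cloud(n,d);P[d==0]=np.nan
    hsv=cv2.cvtColor(b,cv2.COLOR_BGR2HSV);H,s,v=cv2.split(hsv)
    box=(P[...,0]>.2)&(P[...,0]<.62)&(abs(P[...,1])<.4)
    def comp(name,m,amin=8):
        k,l,st,_=cv2.connectedComponentsWithStats((m&box).astype(np.uint8))
        for i in range(1,k):
            if st[i,4]<amin: continue
            q=P[l==i]; (rc,rs,ra)=cv2.minAreaRect(q[:,:2].astype(np.float32)*1000)
            print(n,name,st[i,4],"px",np.round(st[i,:2]+st[i,2:4]/2),"mean",np.round(q.mean(0),4),"rect",np.round(rc),np.round(rs),round(ra,1))
    yel=(H>15)&(H<35)&(s>100)
    comp("brass tops",yel&(P[...,2]>.165))
    comp("brass low",yel&(P[...,2]<.055)&(P[...,2]>.035))
    comp("red",((H<5)|(H>174))&(s>160)&(P[...,2]>.02))
    comp("copper high",(H<15)&(s>100)&(P[...,2]>.072))
    comp("valve",(s>100)&(P[...,2]>.01)&(P[...,1]<-.2)&(P[...,0]<.45))
    comp("black",(v<40)&(P[...,2]<.02)&(P[...,1]>.1),300)
    comp("plate",(v<70)&(P[...,2]<.02)&(P[...,1]<-.17)&(P[...,0]>.27),150)
    comp("shelf",(P[...,2]>.022)&(P[...,2]<.034)&(s<60),300)
    comp("rim/seat",(P[...,2]>.036)&(P[...,2]<.045)&(s<60))
    comp("dish",(P[...,2]>.008)&(P[...,2]<.02)&(s<60)&(P[...,1]>-.15)&(P[...,1]<.1))
E
python3 m.py
python3 - <<'E'
from h import *
b=np.load("/tmp/top.npz")["b"];s=np.load("/tmp/scene.npz")["b"]
A=cv2.resize(b[105:195,195:355],(800,450),interpolation=cv2.INTER_CUBIC);cv2.imwrite("pics/ctop.png",A)
A=cv2.resize(s[155:275,190:350],(800,600),interpolation=cv2.INTER_CUBIC);cv2.imwrite("pics/csc.png",A)
E
```

```text
top brass tops 86 px [298. 147.] mean [ 0.593  -0.096   0.1817] rect [594. -97.] [18. 17.] 6.1
top brass tops 76 px [254. 151.] mean [ 0.5854 -0.0052  0.1801] rect [586.  -5.] [17. 17.] 89.6
top brass low 44 px [328. 156.] mean [ 0.6156 -0.1832  0.0468] rect [ 615. -183.] [23. 10.] 89.8
top brass low 84 px [293. 166.] mean [ 0.5888 -0.094   0.0474] rect [596. -97.] [34. 30.] 6.9
top brass low 57 px [256. 170.] mean [ 0.5805 -0.0051  0.0472] rect [582.  -6.] [29. 20.] 81.8
top brass low 96 px [388. 202.] mean [ 0.4968 -0.3134  0.0448] rect [ 499. -316.] [39. 30.] 29.0
top red 38 px [274. 158.] mean [ 0.6104 -0.0504  0.0491] rect [610. -51.] [10. 19.] 87.3
top copper high 14 px [256. 158.] mean [ 0.5786 -0.0085  0.1529] rect [579.  -9.] [1. 9.] 21.8
top copper high 138 px [393. 199.] mean [ 0.5025 -0.3191  0.0775] rect [ 503. -320.] [28. 28.] 42.6
top black 2907 px [126. 224.] mean [0.4642 0.3076 0.004 ] rect [465. 308.] [161. 110.] 76.8
top plate 259 px [381. 194.] mean [ 0.5319 -0.3114  0.0065] rect [ 530. -320.] [29. 83.] 5.6
top plate 404 px [384. 212.] mean [ 0.4769 -0.3205  0.006
[... 3181 characters left out ...]
 rect [587. -30.] [ 2. 15.] 87.9
scene rim/seat 10 px [288. 216.] mean [ 0.6114 -0.0012  0.038 ] rect [611.  -1.] [ 3. 14.] 2.8
scene rim/seat 8 px [280. 220.] mean [ 0.6055 -0.0209  0.0396] rect [606. -21.] [12.  2.] 54.9
scene rim/seat 22 px [237. 234.] mean [ 0.5691 -0.1028  0.0384] rect [ 569. -103.] [ 3. 30.] 6.8
scene rim/seat 18 px [260. 234.] mean [ 0.5989 -0.0686  0.0386] rect [598. -69.] [24.  3.] 4.5
scene rim/seat 19 px [260. 248.] mean [ 0.6184 -0.0888  0.039 ] rect [618. -90.] [34.  4.] 89.4
scene rim/seat 30 px [240. 250.] mean [ 0.5973 -0.1201  0.0391] rect [ 597. -120.] [36.  2.] 4.9
scene dish 272 px [218. 180.] mean [ 0.4392 -0.0399  0.013 ] rect [440. -39.] [96. 98.] 53.4
```

View pics/ctop.png

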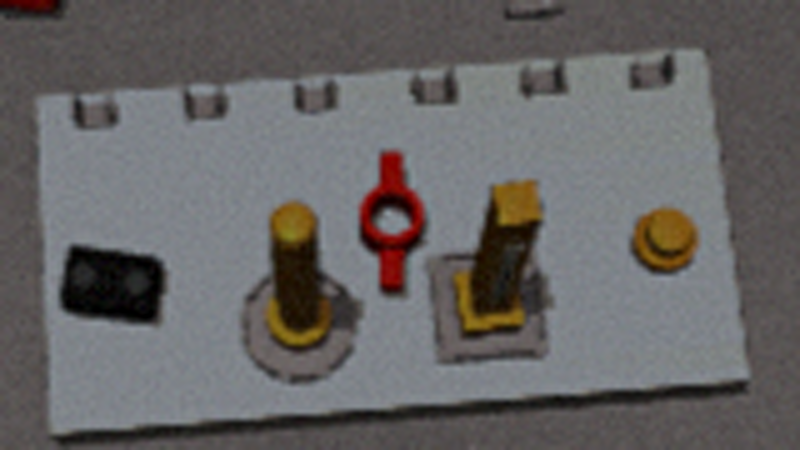

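View pics/csc.png

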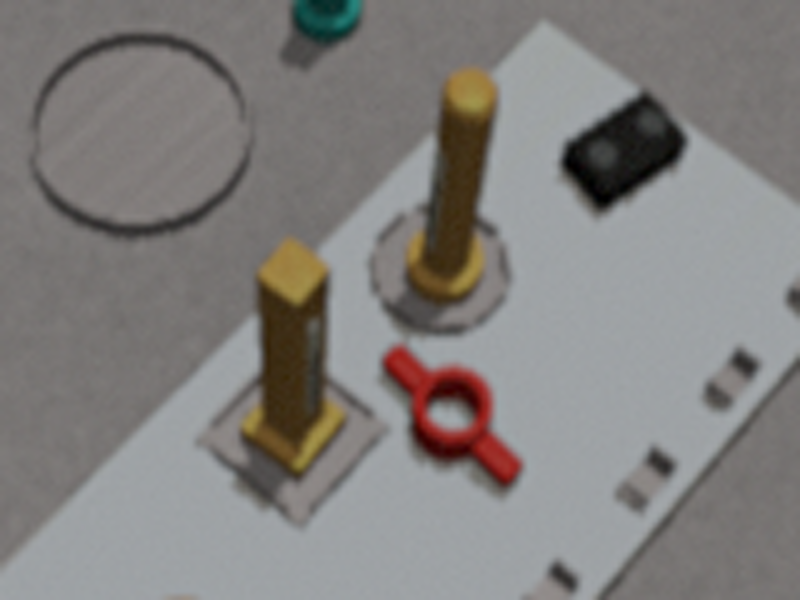

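The crops confirm it. The domed round case stands in the round seat (295,320 in the top crop), the square case stands in the square seat (490,305), and the red ring handle is at (392,218). My box cut the handle off at x = 0.62, so I'm re-measuring it and the square's yaw.

```bash
cat >> h.py <<'E'
def go(x,y,z,yaw=None):
    from scipy.spatial.transform import Rotation as Ro
    s=get_state(); R=Ro.from_euler("xyz",s["orientation"]); d=R.inv().apply(np.array([x,y,z])-s["eef_pos"])
    yw=np.degrees(s["orientation"][2]); print("pose",np.round(s["eef_pos"],4),"rpy",np.round(np.degrees(s["orientation"]),2),"w",round(s["width"],4))
    print("shift(tool now)",np.round(d,4),"L",round(np.linalg.norm(d),3))
    if yaw is not None:
        T=Ro.from_euler("xyz",[180,0,yaw],degrees=True); print("turn",np.round(np.degrees((R.inv()*T).as_rotvec()),2),"shift after turn",np.round(T.inv().apply(np.array([x,y,z])-s["eef_pos"]),4))
E
python3 - <<'E'
from h import *
for n in("top","scene"):
    F=np.load(f"/tmp/{n}.npz");b,d=F["b"],F["d"];P=cloud(n,d);H,s,v=cv2.split(cv2.cvtColor(b,cv2.COLOR_BGR2HSV))
    m=((H<6)|(H>172))&(s>140)&(P[...,0]>.58)&(P[...,0]<.72)&(abs(P[...,1]+.05)<.05)&(d>0)
    q=P[m];print(n,"red",m.sum(),np.round(q.min(0),3),np.round(q.max(0),3))
    hi=q[q[:,2]>.052];print(" hub",len(hi),hi.mean(0),cv2.minEnclosingCircle(hi[:,:2].astype(np.float32)*1000))
    al=q[q[:,2]>.045];r=cv2.minAreaRect(al[:,:2].astype(np.float32)*1000);print(" all",r)
    m=(H>15)&(H<35)&(s>100)&(P[...,2]>.178)&(P[...,1]<-.06);print(" sq",cv2.minAreaRect(P[m][:,:2].astype(np.float32)*1000))
    m=(H>75)&(H<100)&(s>100)&(P[...,2]>.1)&(d>0);q=P[m];print(" turq",np.round(q.min(0),3),np.round(q.max(0),3))
go(.586,-.0055,.26,6)
E
```

```text
top red 165 [ 0.6   -0.066  0.036] [ 0.667 -0.036  0.06 ]
 hub 72 [ 0.63338557 -0.05014355  0.05573085] ((629.1344604492188, -49.98081970214844), 20.143802642822266)
 all ((633.2200927734375, -50.640647888183594), (29.939435958862305, 63.52197265625), 70.06668853759766)
 sq ((731.375244140625, -106.33358764648438), (16.662906646728516, 295.1939392089844), 86.03630065917969)
 turq [ 0.168 -0.255  0.1  ] [0.883 0.564 0.346]
scene red 252 [ 0.601 -0.064  0.032] [ 0.668 -0.036  0.06 ]
 hub 87 [ 0.63368762 -0.05083723  0.05567544] ((633.8129272460938, -49.908424377441406), 15.501715660095215)
 all ((634.53564453125, -50.53261184692383), (27.889671325683594, 64.18386840820312), 71.32521057128906)
 sq ((386.5492248535156, -109.29702758789062), (145.9325408935547, 868.0490112304688), 75.94683074951172)
 turq [ 0.02  -0.062  0.1  ] [0.582 0.638 0.26 ]
pose [ 0.2605 -0.5948  0.1793] rpy [-1.7989e+02 -1.0000e-02  2.3650e+01] w 0.095
shift(tool now) [ 0.5345 -0.4094 -0.0798] L 0.678
turn [-1.100e-01  1.000e-02  1.765e+01] shift after turn [ 0.3853 -0.552  -0.0807]
```

Call:
carry_out(
  rows=[
    [[0,0,5.9,0,0,-0.027,0.6],[0,0,5.9,0,0,-0.027,0.6],[0,0,5.9,0,0,-0.027,0.6],[0,0,0,0.0214,-0.0307,0,0.6],[0,0,0,0.0214,-0.0307,0,0.6],[0,0,0,0.0214,-0.0307,0,0.6],[0,0,0,0.0214,-0.0307,0,0.6],[0,0,0,0.0214,-0.0307,0,0.6],[0,0,0,0.0214,-0.0307,0,0.6],[0,0,0,0.0214,-0.0307,0,0.6],[0,0,0,0.0214,-0.0307,0,0.6],[0,0,0,0.0214,-0.0307,0,0.6]],
  ],
  newtons=20,
)

```text
time_s: 1.1
eef_pos: [0.424, -0.2987, 0.261]
orientation: [-3.141, 0.0, 0.104]
wrist_force: [0.5, 0.5, -0.1]
width: 0.057
grip_force: 0.0
```

Call:
carry_out(
  rows=[
    [[0,0,0,0.0214,-0.0307,0,0.6],[0,0,0,0.0214,-0.0307,0,0.6],[0,0,0,0.0214,-0.0307,0,0.6],[0,0,0,0.0214,-0.0307,0,0.6],[0,0,0,0.0214,-0.0307,0,0.6],[0,0,0,0.0214,-0.0307,0,0.6],[0,0,0,0.0214,-0.0307,0,0.6],[0,0,0,0.0214,-0.0307,0,0.6],[0,0,0,0.0214,-0.0307,0,0.6],[0,0,0,0,0,0,0.6],[0,0,0,0,0,0,0.6],[0,0,0,0,0,0,0.6]],
  ],
)

```text
time_s: 2.1
eef_pos: [0.5862, -0.006, 0.2608]
orientation: [3.141, 0.001, 0.104]
wrist_force: [-0.4, 0.1, -0.4]
width: 0.0567
grip_force: 0.0
```

```bash
python3 -c "
from h import *
go(.586,-.0055,.13,6);print(get_state()['time_s'])"
```

```text
pose [ 0.5862 -0.006   0.2608] rpy [1.7999e+02 8.0000e-02 5.9800e+00] w 0.0567
shift(tool now) [ 1.000e-04 -5.000e-04  1.308e-01] L 0.131
turn [ 0.01  0.08 -0.02] shift after turn [-1.000e-04 -5.000e-04  1.308e-01]
2.1
```

Call:
carry_out(
  rows=[
    [[0,0,0,0,0,0.0262,0.6],[0,0,0,0,0,0.0262,0.6],[0,0,0,0,0,0.0262,0.6],[0,0,0,0,0,0.0262,0.6],[0,0,0,0,0,0.0262,0.6],[0,0,0,0,0,0,0.6],[0,0,0,0,0,0,0],[0,0,0,0,0,0,0],[0,0,0,0,0,0,0],[0,0,0,0,0,0,0],[0,0,0,0,0,0,0],[0,0,0,0,0,0,0]],
  ],
  newtons=25,
)

```text
time_s: 3.1
eef_pos: [0.5872, -0.0059, 0.1317]
orientation: [3.141, -0.002, 0.104]
wrist_force: [0.7, 0.4, -0.2]
width: 0.0223
grip_force: 0.1
```

```bash
python3 -c "
from h import *
go(.474,.347,.21,6)"
```

```text
pose [ 0.5872 -0.0059  0.1317] rpy [ 1.7998e+02 -1.1000e-01  5.9500e+00] w 0.0223
shift(tool now) [-0.0759 -0.3627 -0.0786] L 0.379
turn [ 0.02 -0.11 -0.05] shift after turn [-0.0757 -0.3628 -0.0783]
```

Call:
carry_out(
  rows=[
    [[0,0,0,0,0,0,0],[0,0,0,0,0,0,0],[0,0,0,0,0,0,0],[0,0,0,0,0,-0.01,0],[0,0,0,0,0,-0.02,0],[0,0,0,0,0,-0.03,0],[0,0,0,0,0,-0.02,0],[0,0,0,0,0,0,0]],
  ],
)

```text
time_s: 3.77
eef_pos: [0.5891, -0.0061, 0.2161]
orientation: [3.14, -0.008, 0.104]
wrist_force: [0.7, 0.6, -0.2]
width: 0.019
grip_force: 25.0
```

Call:
carry_out(
  rows=[
    [[0,0,0,-0.003,-0.012,0,0],[0,0,0,-0.005,-0.024,0,0],[0,0,0,-0.006,-0.03,0,0],[0,0,0,-0.006,-0.03,0,0],[0,0,0,-0.006,-0.03,0,0],[0,0,0,-0.006,-0.03,0,0],[0,0,0,-0.006,-0.03,0,0],[0,0,0,-0.006,-0.03,0,0],[0,0,0,-0.006,-0.03,0,0],[0,0,0,-0.006,-0.03,0,0],[0,0,0,-0.006,-0.03,0,0],[0,0,0,-0.006,-0.025,0,0]],
  ],
)

```text
time_s: 4.77
eef_pos: [0.4815, 0.3179, 0.2071]
orientation: [3.14, 0.005, 0.105]
wrist_force: [0.5, -1.0, -2.2]
width: 0.019
grip_force: 25.0
```

Call:
carry_out(
  rows=[
    [[0,0,0,-0.005,-0.02,0,0],[0,0,0,-0.003,-0.012,0,0],[0,0,0,0,0,0,0],[0,0,0,0,0,0,0],[0,0,0,0,0,0,0]],
  ],
)

```text
time_s: 5.18
eef_pos: [0.4731, 0.3463, 0.2095]
orientation: [3.14, 0.001, 0.103]
wrist_force: [0.7, -0.3, -1.0]
width: 0.0195
grip_force: 25.0
```

```bash
python3 - <<'E'
from h import *
go(.474,.347,.1035,6)
b,d=optics.grab_frame("scene");cv2.imwrite("pics/s1.png",b)
E
```

```text
pose [0.4731 0.3463 0.2095] rpy [1.7993e+02 8.0000e-02 5.9200e+00] w 0.0195
shift(tool now) [ 0.0011 -0.0007  0.106 ] L 0.106
turn [ 0.07  0.08 -0.08] shift after turn [ 0.0009 -0.0006  0.106 ]
```

View pics/s1.png

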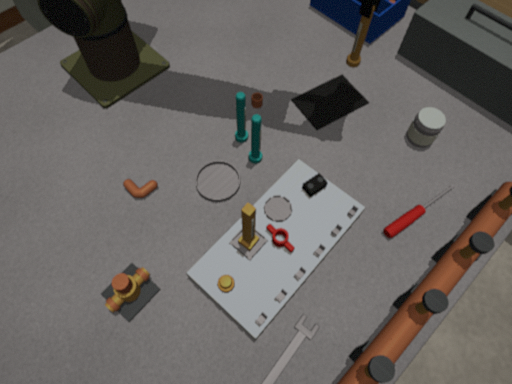

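The thermometer is held upright at about (358,40), its seat at (278,208) is empty, and the handle at (281,238) hasn't moved. I'm lowering it onto the mat.

Call:
carry_out(
  rows=[
    [[0,0,0,0,0,0.015,0],[0,0,0,0,0,0.025,0],[0,0,0,0,0,0.025,0],[0,0,0,0,0,0.02,0],[0,0,0,0,0,0.012,0],[0,0,0,0,0,0.006,0],[0,0,0,0,0,0.003,0],[0,0,0,0,0,0.001,0],[0,0,0,0,0,0,0],[0,0,0,0,0,0,0],[0,0,0,0,0,0,0]],
  ],
)

```text
time_s: 6.15
eef_pos: [0.4741, 0.3478, 0.1049]
orientation: [-3.141, -0.002, 0.104]
wrist_force: [-0.8, -0.2, -1.5]
width: 0.0189
grip_force: 25.0
```

Call:
carry_out(
  rows=[
    [[0,0,0,0,0,0.001,0],[0,0,0,0,0,0,0],[0,0,0,0,0,0,0],[0,0,0,0,0,0,0]],
  ],
)

```text
time_s: 6.48
eef_pos: [0.4733, 0.3473, 0.1025]
orientation: [-3.142, -0.0, 0.104]
wrist_force: [0.1, -0.2, -1.4]
width: 0.0189
grip_force: 25.0
```

Call:
carry_out(
  rows=[
    [[0,0,0,0,0,0.001,0],[0,0,0,0,0,0,0],[0,0,0,0,0,0,0],[0,0,0,0,0,0,0]],
  ],
)

```text
time_s: 6.82
eef_pos: [0.4739, 0.3477, 0.1024]
orientation: [-3.141, -0.001, 0.104]
wrist_force: [-0.5, 0.3, 3.2]
width: 0.0191
grip_force: 25.0
```

Contact: the vertical force went from -1.4 to +3.2 N. Releasing and rising.

Call:
carry_out(
  rows=[
    [[0,0,0,0,0,0,0.25],[0,0,0,0,0,0,0.5],[0,0,0,0,0,0,0.5],[0,0,0,0,0,0,0.5],[0,0,0,0,0,0,0.5],[0,0,0,0,0,-0.02,0.5],[0,0,0,0,0,-0.035,0.5],[0,0,0,0,0,-0.035,0.5],[0,0,0,0,0,-0.035,0.5],[0,0,0,0,0,-0.02,0.5],[0,0,0,0,0,0,0.5]],
  ],
)

```text
time_s: 7.73
eef_pos: [0.4759, 0.3489, 0.2535]
orientation: [-3.137, -0.01, 0.104]
wrist_force: [0.5, 0.8, 0.2]
width: 0.0474
grip_force: 0.0
```

```bash
python3 - <<'E'
from h import *
go(.5943,-.0965,.25,6)
P=[];
for n in("top","scene"):
    b,d=optics.grab_frame(n);P=cloud(n,d);H,s,v=cv2.split(cv2.cvtColor(b,cv2.COLOR_BGR2HSV))
    m=(H>15)&(H<35)&(s>100)&(P[...,2]>.12)&(d>0)&(abs(P[...,0]-.474)<.06)&(abs(P[...,1]-.347)<.06)&(P[...,2]<.165);q=P[m];print(n,m.sum(),q.mean(0) if len(q) else 0)
    m=(H>15)&(H<35)&(s>100)&(P[...,2]<.03)&(d>0)&(abs(P[...,0]-.474)<.06)&(abs(P[...,1]-.347)<.06);q=P[m];print(n,m.sum(),q.mean(0) if len(q) else 0)
    m=(abs(P[...,0]-.594)<.02)&(abs(P[...,1]+.0965)<.02)&(P[...,2]>.178)&(P[...,2]<.19)&(d>0);print("sq",P[m].mean(0),cv2.minAreaRect(P[m][:,:2].astype(np.float32)*1000))
E
```

```text
pose [0.4759 0.3489 0.2535] rpy [-179.73   -0.57    5.95] w 0.0474
shift(tool now) [0.0715 0.4553 0.0021] L 0.461
turn [-0.27 -0.57 -0.05] shift after turn [0.0712 0.4553 0.0035]
top 87 [0.47347079 0.34322112 0.1460918 ]
top 188 [0.46698267 0.33923653 0.00953359]
sq [ 0.59348765 -0.09715739  0.18324652] ((594.2144775390625, -97.02058410644531), (18.330354690551758, 18.176502227783203), 11.149492263793945)
scene 113 [0.47570228 0.34380149 0.14093421]
scene 167 [0.47716118 0.34387014 0.01318298]
sq [ 0.59410932 -0.0950974   0.18288908] ((593.4163818359375, -94.7941665649414), (18.28199577331543, 18.19407844543457), 5.724678039550781)
```

Call:
carry_out(
  rows=[
    [[0,0,0,0.0025,0.016,0,0.5],[0,0,0,0.006,0.0385,0,0.5],[0,0,0,0.006,0.0385,0,0.5],[0,0,0,0.006,0.0385,0,0.5],[0,0,0,0.006,0.0385,0,0.5],[0,0,0,0.006,0.0385,0,0.5],[0,0,0,0.006,0.0385,0,0.5],[0,0,0,0.006,0.0385,0,0.5],[0,0,0,0.006,0.0385,0,0.5],[0,0,0,0.006,0.0385,0,0.5],[0,0,0,0.006,0.0385,0,0.5],[0,0,0,0.006,0.0385,0,0.5]],
  ],
)

```text
time_s: 8.83
eef_pos: [0.5858, -0.0844, 0.2431]
orientation: [-3.14, 0.005, 0.104]
wrist_force: [-0.3, -0.2, 0.5]
width: 0.0472
grip_force: 0.0
```

Call:
carry_out(
  rows=[
    [[0,0,0,0.0025,0.016,0,0.5],[0,0,0,0,0,0,0.5],[0,0,0,0,0,0,0.5],[0,0,0,0,0,0,0.5]],
  ],
)

```text
time_s: 9.17
eef_pos: [0.5904, -0.0971, 0.2449]
orientation: [-3.14, 0.002, 0.105]
wrist_force: [0.0, -0.5, 0.8]
width: 0.0474
grip_force: 0.0
```

```bash
python3 -c "
from h import *
go(.5943,-.0963,.13,6)"
```

```text
pose [ 0.5904 -0.0971  0.2449] rpy [-1.7991e+02  1.3000e-01  6.0000e+00] w 0.0474
shift(tool now) [ 0.0042 -0.0002  0.1149] L 0.115
turn [-0.09  0.13 -0.  ] shift after turn [ 0.0039 -0.0004  0.1149]
```

Call:
carry_out(
  rows=[
    [[0,0,0,0.004,0,0.015,0.5],[0,0,0,0,0,0.03,0.5],[0,0,0,0,0,0.03,0.5],[0,0,0,0,0,0.025,0.5],[0,0,0,0,0,0.0145,0.5],[0,0,0,0,0,0,0.5],[0,0,0,0,0,0,0],[0,0,0,0,0,0,0],[0,0,0,0,0,0,0],[0,0,0,0,0,0,0],[0,0,0,0,0,0,0],[0,0,0,0,0,0,0]],
  ],
)

```text
time_s: 10.17
eef_pos: [0.5961, -0.0979, 0.1335]
orientation: [-3.142, -0.003, 0.104]
wrist_force: [0.4, 2.1, 3.1]
width: 0.018
grip_force: 25.0
```

Call:
carry_out(
  rows=[
    [[0,0,0,0,0,0,0],[0,0,0,0,0,0,0]],
  ],
)

```text
time_s: 10.33
eef_pos: [0.5961, -0.0979, 0.1335]
orientation: [3.141, -0.003, 0.104]
wrist_force: [-0.0, 2.6, 5.1]
width: 0.0181
grip_force: 25.0
```

Call:
carry_out(
  rows=[
    [[0,0,0,0,0,-0.01,0],[0,0,0,0,0,-0.02,0],[0,0,0,0,0,-0.03,0],[0,0,0,0,0,-0.02,0],[0,0,0,0,0,0,0],[0,0,0,0,0,0,0]],
  ],
)

```text
time_s: 10.83
eef_pos: [0.5953, -0.0982, 0.2125]
orientation: [3.141, -0.001, 0.104]
wrist_force: [0.3, 0.1, -3.1]
width: 0.0177
grip_force: 24.9
```

```bash
python3 -c "
from h import *
go(.457,.271,.21,6)"
```

```text
pose [ 0.5953 -0.0982  0.2125] rpy [ 1.7995e+02 -6.0000e-02  5.9500e+00] w 0.0177
shift(tool now) [-0.0993 -0.3816  0.0021] L 0.394
turn [ 0.05 -0.06 -0.05] shift after turn [-0.099  -0.3817  0.0025]
```

Call:
carry_out(
  rows=[
    [[0,0,0,-0.003,-0.0115,0,0],[0,0,0,-0.006,-0.023,0,0],[0,0,0,-0.0078,-0.03,0,0],[0,0,0,-0.0078,-0.03,0,0],[0,0,0,-0.0078,-0.03,0,0],[0,0,0,-0.0078,-0.03,0,0],[0,0,0,-0.0078,-0.03,0,0],[0,0,0,-0.0078,-0.03,0,0],[0,0,0,-0.0078,-0.03,0,0],[0,0,0,-0.0078,-0.03,0,0],[0,0,0,-0.0078,-0.03,0,0],[0,0,0,-0.0078,-0.03,0,0]],
  ],
)

```text
time_s: 11.83
eef_pos: [0.471, 0.2269, 0.2088]
orientation: [3.141, 0.005, 0.104]
wrist_force: [0.5, 0.1, -2.0]
width: 0.0179
grip_force: 25.0
```

Call:
carry_out(
  rows=[
    [[0,0,0,-0.006,-0.023,0,0],[0,0,0,-0.004,-0.0155,0,0],[0,0,0,-0.002,-0.0085,0,0],[0,0,0,0,0,0,0],[0,0,0,0,0,0,0],[0,0,0,0,0,0,0]],
  ],
)

```text
time_s: 12.33
eef_pos: [0.457, 0.2703, 0.211]
orientation: [3.141, 0.001, 0.103]
wrist_force: [0.3, 0.3, -3.0]
width: 0.0178
grip_force: 25.0
```

```bash
python3 -c "
from h import *
go(.457,.271,.1065,6)"
```

```text
pose [0.457  0.2703 0.211 ] rpy [1.7994e+02 7.0000e-02 5.9100e+00] w 0.0178
shift(tool now) [ 0.0002 -0.0008  0.1045] L 0.105
turn [ 0.06  0.07 -0.09] shift after turn [ 1.000e-04 -7.000e-04  1.045e-01]
```

Call:
carry_out(
  rows=[
    [[0,0,0,0,0,0.015,0],[0,0,0,0,0,0.025,0],[0,0,0,0,0,0.025,0],[0,0,0,0,0,0.02,0],[0,0,0,0,0,0.012,0],[0,0,0,0,0,0.006,0],[0,0,0,0,0,0.002,0],[0,0,0,0,0,0,0],[0,0,0,0,0,0,0],[0,0,0,0,0,0,0],[0,0,0,0,0,0,0]],
  ],
)

```text
time_s: 13.25
eef_pos: [0.458, 0.2717, 0.1084]
orientation: [-3.141, -0.002, 0.104]
wrist_force: [-0.7, -0.1, -2.5]
width: 0.0175
grip_force: 25.0
```

Call:
carry_out(
  rows=[
    [[0,0,0,0,0,0.001,0],[0,0,0,0,0,0,0],[0,0,0,0,0,0,0],[0,0,0,0,0,0,0]],
  ],
)

```text
time_s: 13.58
eef_pos: [0.4571, 0.2713, 0.106]
orientation: [-3.142, -0.0, 0.104]
wrist_force: [-0.4, -0.1, -2.6]
width: 0.018
grip_force: 25.0
```

Call:
carry_out(
  rows=[
    [[0,0,0,0,0,0.001,0],[0,0,0,0,0,0,0],[0,0,0,0,0,0,0],[0,0,0,0,0,0,0]],
  ],
)

```text
time_s: 13.92
eef_pos: [0.4571, 0.2712, 0.1049]
orientation: [3.142, 0.0, 0.104]
wrist_force: [-0.7, 0.6, -2.9]
width: 0.018
grip_force: 25.0
```

Call:
carry_out(
  rows=[
    [[0,0,0,0,0,0.001,0],[0,0,0,0,0,0,0],[0,0,0,0,0,0,0],[0,0,0,0,0,0,0]],
  ],
)

```text
time_s: 14.25
eef_pos: [0.4575, 0.2714, 0.1044]
orientation: [-3.141, -0.001, 0.104]
wrist_force: [0.1, -0.2, 1.0]
width: 0.0175
grip_force: 25.0
```

Call:
carry_out(
  rows=[
    [[0,0,0,0,0,0.001,0],[0,0,0,0,0,0,0],[0,0,0,0,0,0,0],[0,0,0,0,0,0,0]],
  ],
)

```text
time_s: 14.58
eef_pos: [0.4578, 0.2716, 0.1044]
orientation: [-3.141, -0.002, 0.104]
wrist_force: [-1.0, 0.5, 5.0]
width: 0.0178
grip_force: 25.0
```

Call:
carry_out(
  rows=[
    [[0,0,0,0,0,0,0.25],[0,0,0,0,0,0,0.45],[0,0,0,0,0,0,0.45],[0,0,0,0,0,0,0.45],[0,0,0,0,0,0,0.45],[0,0,0,0,0,-0.02,0.45],[0,0,0,0,0,-0.035,0.45],[0,0,0,0,0,-0.035,0.45],[0,0,0,0,0,-0.035,0.45],[0,0,0,0,0,-0.01,0.45],[0,0,0,0,0,0,0.45],[0,0,0,0,0,0,0.45]],
  ],
)

```text
time_s: 15.58
eef_pos: [0.4571, 0.2712, 0.2376]
orientation: [-3.142, -0.0, 0.104]
wrist_force: [0.5, 0.1, 0.1]
width: 0.0429
grip_force: 0.0
```

```bash
python3 - <<'E'
from h import *
go(.503,-.3183,.22,6)
b,d=optics.grab_frame("scene");cv2.imwrite("pics/s2.png",b)
for n in("top","scene"):
    b,d=optics.grab_frame(n);P=cloud(n,d);H,s,v=cv2.split(cv2.cvtColor(b,cv2.COLOR_BGR2HSV))
    m=((H<6)|(H>172))&(s>140)&(P[...,0]>.58)&(P[...,0]<.72)&(abs(P[...,1]+.05)<.05)&(P[...,2]>.044)&(d>0)
    q=P[m];a=q[q[:,0]<.614].mean(0);c=q[q[:,0]>.655].mean(0);print(n,a,c,"yaw",np.degrees(np.arctan2(c[1]-a[1],c[0]-a[0])),"hub",q[q[:,2]>.053].mean(0))
E
```

```text
pose [0.4571 0.2712 0.2376] rpy [-1.80e+02 -2.00e-02  5.95e+00] w 0.0429
shift(tool now) [-0.0155  0.5911  0.0176] L 0.592
turn [-0.   -0.02 -0.05] shift after turn [-0.016   0.5911  0.0176]
top [ 0.60647877 -0.05054648  0.04900114] [ 0.66056046 -0.05104315  0.04940171] yaw -0.5261667439290909 hub [ 0.63364629 -0.05037173  0.05620121]
scene [ 0.60769923 -0.05007801  0.04864327] [ 0.66143553 -0.05050277  0.04862633] yaw -0.4528897422983369 hub [ 0.6336151  -0.05047733  0.05596207]
```

View pics/s2.png

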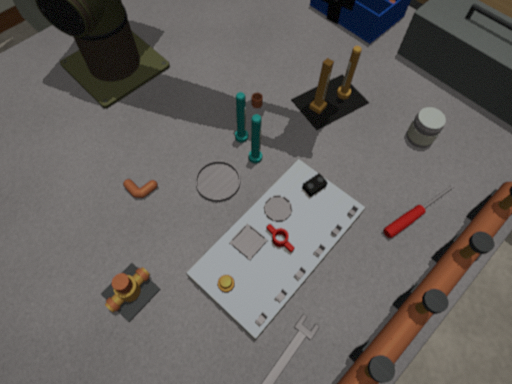

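Both thermometers stand upright on the mat, at (325,85) and (352,75). The handle hasn't moved. Next is the cap.

Call:
carry_out(
  rows=[
    [[0,0,0,-0.001,0.025,0,0.45],[0,0,0,-0.001,0.039,0,0.45],[0,0,0,-0.001,0.039,0,0.45],[0,0,0,-0.001,0.039,0,0.45],[0,0,0,-0.001,0.039,0,0.45],[0,0,0,-0.001,0.039,0,0.45],[0,0,0,-0.001,0.039,0,0.45],[0,0,0,-0.001,0.039,0,0.45],[0,0,0,-0.001,0.039,0,0.45],[0,0,0,-0.001,0.039,0,0.45],[0,0,0,-0.001,0.039,0,0.45],[0,0,0,-0.001,0.039,0,0.45]],
  ],
)

```text
time_s: 16.73
eef_pos: [0.4911, -0.1831, 0.2356]
orientation: [-3.14, 0.003, 0.104]
wrist_force: [0.8, 1.1, -0.2]
width: 0.0427
grip_force: 0.0
```

Call:
carry_out(
  rows=[
    [[0,0,0,-0.001,0.039,0,0.5],[0,0,0,-0.001,0.039,0,0.5],[0,0,0,-0.001,0.039,0,0.5],[0,0,0,-0.001,0.02,0,0.5],[0,0,0,0,0,0.03,0.5],[0,0,0,0,0,0.03,0.5],[0,0,0,0,0,0.03,0.5],[0,0,0,0,0,0,0.5],[0,0,0,0,0,0,0.5],[0,0,0,0,0,0,0.5]],
  ],
)

```text
time_s: 17.57
eef_pos: [0.5028, -0.3183, 0.1486]
orientation: [3.141, -0.0, 0.104]
wrist_force: [1.5, -0.5, 0.7]
width: 0.0474
grip_force: 0.0
```

```bash
python3 -c "
from h import *
go(.503,-.3183,.052,6)"
```

```text
pose [ 0.5028 -0.3183  0.1486] rpy [ 1.7999e+02 -2.0000e-02  5.9600e+00] w 0.0474
shift(tool now) [ 0.0002 -0.      0.0966] L 0.097
turn [ 0.01 -0.02 -0.04] shift after turn [ 0.0002 -0.      0.0966]
```

Call:
carry_out(
  rows=[
    [[0,0,0,0,0,0.025,0.5],[0,0,0,0,0,0.025,0.5],[0,0,0,0,0,0.025,0.5],[0,0,0,0,0,0.015,0.5],[0,0,0,0,0,0.0066,0.5],[0,0,0,0,0,0,0.5],[0,0,0,0,0,0,0.5],[0,0,0,0,0,0,0],[0,0,0,0,0,0,0],[0,0,0,0,0,0,0],[0,0,0,0,0,0,0],[0,0,0,0,0,0,0]],
  ],
  newtons=20,
)

```text
time_s: 18.57
eef_pos: [0.5028, -0.3184, 0.0519]
orientation: [3.141, -0.001, 0.104]
wrist_force: [-0.3, -0.0, -0.2]
width: 0.0194
grip_force: 0.0
```

Call:
carry_out(
  rows=[
    [[0,0,0,0,0,0,0],[0,0,0,0,0,-0.01,0],[0,0,0,0,0,-0.025,0],[0,0,0,0,0,-0.025,0],[0,0,0,0,0,-0.01,0],[0,0,0,0,0,0,0]],
  ],
)

```text
time_s: 19.07
eef_pos: [0.5046, -0.3198, 0.1257]
orientation: [3.137, -0.005, 0.104]
wrist_force: [0.8, 0.6, -0.3]
width: 0.0002
grip_force: 0.0
```

```bash
python3 -c "
from h import *
go(.441,-.041,.122,6)"
```

```text
pose [ 0.5046 -0.3198  0.1257] rpy [179.71  -0.31   5.95] w 0.0002
shift(tool now) [-0.0344 -0.2839  0.0021] L 0.286
turn [ 0.29 -0.31 -0.05] shift after turn [-0.0341 -0.284   0.0037]
```

The fingers closed on nothing, so I'm looking again.

```bash
python3 - <<'E'
from h import *
b,d=optics.grab_frame("scene");P=cloud("scene",d)
cv2.imwrite("pics/s3.png",cv2.resize(b[210:340,60:240],(800,578),interpolation=cv2.INTER_CUBIC))
E
```

```text
(no output)
```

View pics/s3.png

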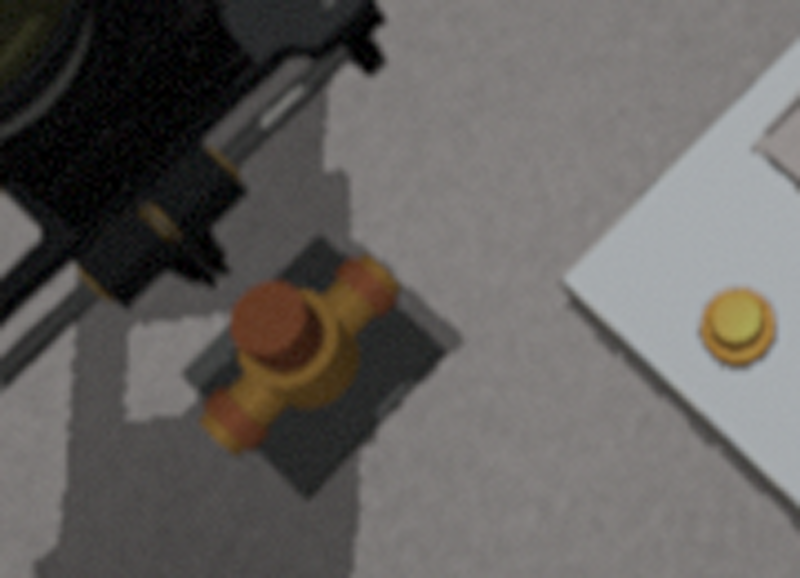

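```bash
python3 - <<'E'
from h import *
p=get_state()["eef_pos"]
for P in (p,[.503,-.318,.077],[.503,-.318,.045]): print([round(x) for n in("scene","top") for x in proj(n,P)])
for n in("scene","top"):
    b,d=optics.grab_frame(n);Q=cloud(n,d)
    H,s,v=cv2.split(cv2.cvtColor(b,cv2.COLOR_BGR2HSV))
    m=(H<15)&(s>100)&(Q[...,2]>.06)&(Q[...,2]<.1)&(d>0)&(abs(Q[...,0]-.503)<.04)&(abs(Q[...,1]+.318)<.04)
    q=Q[m]
    if len(q):print(n,"cap",m.sum(),q.mean(0),q.max(0),cv2.minAreaRect(q[:,:2].astype(np.float32)*1000))
    m=(Q[...,2]>.1)&(Q[...,2]<.15)&(d>0)&(abs(Q[...,0]-.503)<.09)&(abs(Q[...,1]+.318)<.09);q=Q[m]
    if len(q):print(n,"fing",len(q),q.min(0),q.max(0),q[q[:,2]<.135].mean(0))
E
```

```text
[112, 274, 400, 194]
[120, 281, 392, 198]
[125, 286, 387, 201]
scene cap 271 [ 0.50522508 -0.31769821  0.07542793] [ 0.51727742 -0.30301311  0.08031416] ((503.30316162109375, -318.0999755859375), (28.592998504638672, 27.727832794189453), 80.40238952636719)
top cap 22 [ 0.4912162  -0.32061261  0.07558388] [ 0.49431056 -0.31292237  0.07884548] ((491.49920654296875, -321.43212890625), (5.573825359344482, 17.00799560546875), 14.826562881469727)
```

```bash
python3 - <<'E'
from h import *
print(np.round(get_state()["eef_pos"],4))
b,d=optics.grab_frame("scene");Q=cloud("scene",d);H,s,v=cv2.split(cv2.cvtColor(b,cv2.COLOR_BGR2HSV))
for r in range(236,290,4): print(r,[tuple(np.round(Q[r,c]*1000).astype(int).tolist()) if d[r,c]>0 and Q[r,c,2]>.03 else 0 for c in range(76,132,5)])
cv2.imwrite("pics/s4.png",cv2.resize(np.hstack([b[200:330,40:170],optics.grab_frame("top")[0][140:270,330:460]]),(800,400),interpolation=cv2.INTER_CUBIC))
E
```

```text
[ 0.5018 -0.3177  0.1201]
236 [(534, -311, 341), (536, -307, 337), (534, -304, 327), (522, -300, 299), (520, -296, 288), (522, -291, 282), (521, -287, 272), (523, -282, 267), 0, (524, -272, 251), 0, 0]
240 [(538, -314, 340), (533, -311, 325), (523, -308, 299), (525, -303, 296), (525, -299, 287), (522, -295, 274), (524, -290, 269), 0, (524, -280, 250), (527, -275, 247), 0, 0]
244 [(535, -317, 328), (522, -315, 298), (525, -311, 296), (524, -307, 286), (525, -302, 279), (524, -298, 268), (522, -294, 255), (523, -289, 249), (528, -284, 248), 0, 0, 0]
248 [(523, -322, 299), (526, -318, 297), (524, -314, 286), (526, -310, 281), (525, -306, 270), (522, -302, 256), (526, -297, 255), (532, -292, 257), 0, 0, 0, 0]
252 [(527, -325, 299), (528, -321, 293), (527, -317, 283), (526, -313, 272), (522, -310, 256), (526, -305, 255), (531, -300, 255), (532, -295, 248), (533, -291, 240), 0, 0, 0]
256 [(528, -329, 293), (527, -325, 283), (527, -321, 274), (523, -317, 257), (526, -313, 254), (532, -308, 257), (534, -303, 251), (533, -299, 240), 0, 0, 0, 0]
260 [(524, -333, 276), (528, -328, 275), (522, -
[... 268 characters left out ...]
527, -336, 257), (531, -331, 255), (535, -327, 255), (536, -323, 247), (512, -322, 187), (511, -317, 172), (512, -312, 164), 0, 0, 0, 0]
272 [0, (530, -339, 252), (536, -334, 257), (537, -330, 249), (536, -326, 237), 0, 0, 0, 0, 0, 0, 0]
276 [(528, -347, 250), (532, -343, 248), (536, -338, 247), (538, -334, 241), 0, 0, 0, 0, (491, -318, 77), (498, -311, 79), (503, -305, 77), (496, -299, 45)]
280 [(532, -350, 248), 0, 0, 0, 0, 0, 0, 0, (497, -322, 77), (503, -316, 77), (508, -309, 76), (507, -304, 57)]
284 [0, 0, 0, 0, 0, 0, 0, 0, (503, -326, 78), (508, -320, 76), (515, -313, 79), (514, -308, 59)]
288 [0, 0, 0, 0, 0, 0, 0, 0, (508, -330, 77), (514, -324, 77), (516, -318, 68), (516, -312, 49)]
```

View pics/s4.png

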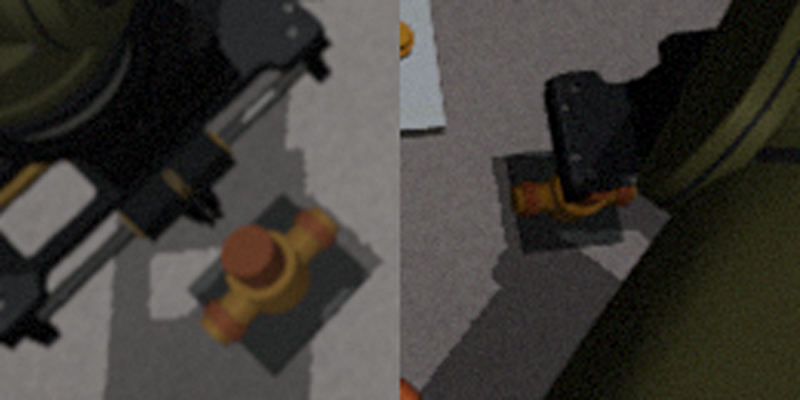

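```bash
python3 - <<'E'
from h import *
print(np.round(get_state()["eef_pos"],4))
b,d=optics.grab_frame("scene");Q=cloud("scene",d)
m=(d>0)&(Q[...,2]>.085)&(Q[...,2]<.21)&(abs(Q[...,0]-.503)<.05)&(abs(Q[...,1]+.318)<.05)
for r in range(255,280):
    c=np.where(m[r])[0]
    if len(c): print(r,c.min(),c.max(),np.round(Q[r,c].min(0),3),np.round(Q[r,c].max(0),3))
for z in(.12,.14,.155): print(z,[np.round(proj("scene",[.502+dx,-.3177,z])) for dx in(-.01,.01)])
E
```

```text
[ 0.5014 -0.3174  0.1193]
255 92 94 [ 0.497 -0.319  0.208] [ 0.499 -0.316  0.21 ]
256 94 94 [ 0.5   -0.317  0.208] [ 0.5   -0.317  0.208]
257 95 95 [ 0.503 -0.317  0.209] [ 0.503 -0.317  0.209]
261 100 109 [ 0.495 -0.317  0.172] [ 0.511 -0.307  0.187]
262 100 109 [ 0.502 -0.317  0.181] [ 0.511 -0.308  0.199]
263 101 110 [ 0.508 -0.317  0.177] [ 0.511 -0.308  0.196]
264 102 111 [ 0.51  -0.317  0.171] [ 0.511 -0.308  0.192]
265 103 111 [ 0.509 -0.317  0.17 ] [ 0.511 -0.309  0.184]
266 103 111 [ 0.51  -0.318  0.167] [ 0.512 -0.31   0.187]
267 102 111 [ 0.509 -0.32   0.165] [ 0.513 -0.311  0.187]
268 101 112 [ 0.509 -0.322  0.16 ] [ 0.513 -0.311  0.186]
269 100 112 [ 0.509 -0.324  0.155] [ 0.512 -0.312  0.186]
270 101 109 [ 0.509 -0.324  0.156] [ 0.512 -0.316  0.181]
271 103 109 [ 0.511 -0.323  0.158] [ 0.512 -0.317  0.173]
272 105 109 [ 0.511 -0.322  0.155] [ 0.512 -0.318  0.165]
0.12 [array([109., 269.]), array([116., 278.])]
0.14 [array([105., 266.]), array([112., 275.])]
0.155 [array([102., 263.]), array([109., 272.])]
```

The lowest finger pixel, (109,272), puts the real fingertips at z ≈ 0.155 while the state says 0.119. So the true tip is about 36 mm above the reported TCP and the fingers closed above the cap. I'm correcting for that: a true tip of 0.052 is a reported 0.0165.

Call:
carry_out(
  rows=[
    [[0,0,0,0.001,0,0,0.5],[0,0,0,0,0,0,0.5],[0,0,0,0,0,0,0.5],[0,0,0,0,0,0.01,0.5],[0,0,0,0,0,0.02,0.5],[0,0,0,0,0,0.02,0.5],[0,0,0,0,0,0.02,0.5],[0,0,0,0,0,0.01,0.5],[0,0,0,0,0,0.01,0.5],[0,0,0,0,0,0.005,0.5],[0,0,0,0,0,0,0.5],[0,0,0,0,0,0,0.5]],
  ],
)

```text
time_s: 20.37
eef_pos: [0.5039, -0.3184, 0.0269]
orientation: [3.141, -0.001, 0.104]
wrist_force: [-0.3, -0.7, -0.0]
width: 0.0475
grip_force: 0.0
```

Call:
carry_out(
  rows=[
    [[0,0,0,0,0,0,0.5],[0,0,0,0,0,0,0.5]],
  ],
)

```text
time_s: 20.53
eef_pos: [0.5043, -0.3187, 0.0277]
orientation: [3.14, -0.002, 0.104]
wrist_force: [-0.1, 0.2, 0.0]
width: 0.0475
grip_force: 0.0
```

Call:
carry_out(
  rows=[
    [[0,0,0,0,0,0.007,0.5],[0,0,0,0,0,0.003,0.5],[0,0,0,0,0,0.001,0.5],[0,0,0,0,0,0,0.5],[0,0,0,0,0,0,0.5],[0,0,0,0,0,0,0],[0,0,0,0,0,0,0],[0,0,0,0,0,0,0],[0,0,0,0,0,0,0],[0,0,0,0,0,0,0],[0,0,0,0,0,0,0],[0,0,0,0,0,0,0]],
  ],
)

```text
time_s: 21.53
eef_pos: [0.5036, -0.3182, 0.0155]
orientation: [3.141, -0.0, 0.104]
wrist_force: [-0.1, -0.1, 0.8]
width: 0.0293
grip_force: 20.0
```

Call:
carry_out(
  rows=[
    [[0,0,0,0,0,-0.01,0],[0,0,0,0,0,-0.02,0],[0,0,0,0,0,-0.02,0],[0,0,0,0,0,-0.01,0],[0,0,0,0,0,0,0],[0,0,0,0,0,0,0]],
  ],
)

```text
time_s: 22.03
eef_pos: [0.5038, -0.3184, 0.0761]
orientation: [3.141, -0.001, 0.104]
wrist_force: [-1.2, 0.4, -0.9]
width: 0.0297
grip_force: 20.0
```

```bash
python3 - <<'E'
from h import *
go(.441,-.041,.075,6)
b,d=optics.grab_frame("scene");cv2.imwrite("pics/s5.png",cv2.resize(b[150:350,20:280],(780,600),interpolation=cv2.INTER_CUBIC))
E
```

```text
pose [ 0.5038 -0.3184  0.0761] rpy [ 1.7994e+02 -6.0000e-02  5.9500e+00] w 0.0297
shift(tool now) [-0.0337 -0.2824  0.0008] L 0.284
turn [ 0.06 -0.06 -0.05] shift after turn [-0.0335 -0.2825  0.0011]
```

View pics/s5.png

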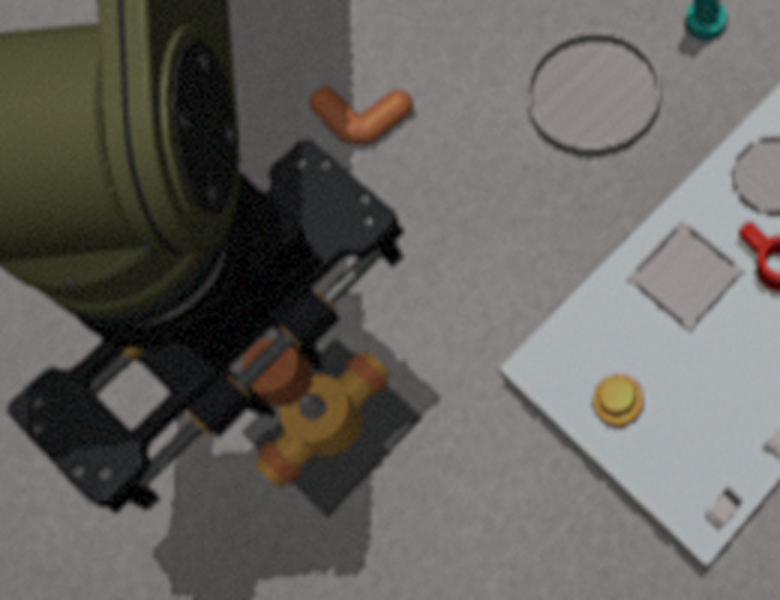

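The cap is held at (275,372) and the bare spindle shows at (312,405). The gripper body is 180 mm long, so I'm checking clearance to the turquoise decoys beside the dish.

```bash
python3 - <<'E'
from h import *
b,d=optics.grab_frame("scene");Q=cloud("scene",d);H,s,v=cv2.split(cv2.cvtColor(b,cv2.COLOR_BGR2HSV))
m=((H>75)&(H<100)&(s>100)&(d>0)).astype(np.uint8)
k,l,st,_=cv2.connectedComponentsWithStats(m)
for i in range(1,k):
    if st[i,4]>30:
        q=Q[l==i]; t=q[q[:,2]>q[:,2].max()-.012];print(st[i],np.round(t.mean(0),3),np.round(q.min(0),3),np.round(q.max(0),3))
E
```

```text
[235  92  13  50 397] [0.392 0.077 0.147] [0.375 0.064 0.002] [0.405 0.093 0.151]
[249 115  13  48 405] [0.455 0.061 0.147] [0.438 0.048 0.001] [0.468 0.076 0.152]
```

Call:
carry_out(
  rows=[
    [[0,0,0,-0.0015,-0.0115,0,0],[0,0,0,-0.004,-0.03,0,0],[0,0,0,-0.004,-0.03,0,0],[0,0,0,-0.004,-0.03,0,0],[0,0,0,-0.004,-0.03,0,0],[0,0,0,-0.004,-0.03,0,0],[0,0,0,-0.004,-0.03,0,0],[0,0,0,-0.004,-0.03,0,0],[0,0,0,-0.003,-0.025,0,0],[0,0,0,-0.0025,-0.021,0,0],[0,0,0,0,0,0,0],[0,0,0,0,0,0,0]],
  ],
)

```text
time_s: 23.13
eef_pos: [0.4398, -0.0546, 0.0743]
orientation: [-3.141, 0.001, 0.106]
wrist_force: [-0.9, -0.9, 0.1]
width: 0.0295
grip_force: 20.0
```

```bash
python3 -c "
from h import *
go(.441,-.056,-.019,6)"
```

```text
pose [ 0.4398 -0.0546  0.0743] rpy [-1.7998e+02  8.0000e-02  6.0900e+00] w 0.0295
shift(tool now) [0.0011 0.0016 0.0933] L 0.093
turn [-0.02  0.08  0.09] shift after turn [0.001  0.0015 0.0933]
```

Call:
carry_out(
  rows=[
    [[0,0,0,0.001,0.002,0.015,0],[0,0,0,0,0,0.025,0],[0,0,0,0,0,0.025,0],[0,0,0,0,0,0.015,0],[0,0,0,0,0,0.009,0],[0,0,0,0,0,0.004,0],[0,0,0,0,0,0,0],[0,0,0,0,0,0,0],[0,0,0,0,0,0,0],[0,0,0,0,0,0,0]],
  ],
)

```text
time_s: 23.97
eef_pos: [0.4433, -0.0579, -0.0164]
orientation: [3.141, -0.002, 0.104]
wrist_force: [-0.2, -0.8, -0.2]
width: 0.0294
grip_force: 20.0
```

Call:
carry_out(
  rows=[
    [[0,0,0,0,0,0,0.4],[0,0,0,0,0,0,0.42],[0,0,0,0,0,0,0.42],[0,0,0,0,0,0,0.42],[0,0,0,0,0,-0.01,0.42],[0,0,0,0,0,-0.02,0.42],[0,0,0,0,0,-0.03,0.42],[0,0,0,0,0,-0.03,0.42],[0,0,0,0,0,-0.03,0.42],[0,0,0,0,0,-0.02,0.42],[0,0,0,0,0,0,0.42]],
  ],
)

```text
time_s: 24.88
eef_pos: [0.4458, -0.0585, 0.1289]
orientation: [3.138, -0.01, 0.104]
wrist_force: [0.3, 0.3, 1.8]
width: 0.0395
grip_force: 0.0
```

```bash
python3 - <<'E'
from h import *
for n in("scene",):
    b,d=optics.grab_frame(n);Q=cloud(n,d);H,s,v=cv2.split(cv2.cvtColor(b,cv2.COLOR_BGR2HSV))
    m=(H<15)&(s>100)&(d>0)&(abs(Q[...,0]-.44)<.06)&(abs(Q[...,1]+.05)<.06)&(Q[...,2]<.1);q=Q[m]
    if len(q):print("cap",len(q),q.mean(0),q.max(0),q[q[:,2]>.03].mean(0))
    m=(d>0)&(abs(Q[...,0]-.503)<.015)&(abs(Q[...,1]+.318)<.015)&(Q[...,2]>.06)&(Q[...,2]<.08);q=Q[m];print("spindle",len(q),q.mean(0),q.max(0))
    m=(d>0)&(abs(Q[...,0]-.503)<.025)&(abs(Q[...,1]+.318)<.025)&(abs(Q[...,2]-.045)<.003);q=Q[m];print("shoulder",cv2.minEnclosingCircle(q[:,:2].astype(np.float32)*1000))
go(.6337,-.0504,.09,0)
E
```

```text
cap 198 [ 0.44640109 -0.06019124  0.02925636] [ 0.45690256 -0.04390066  0.0391184 ] [ 0.44375886 -0.0584071   0.03519868]
spindle 27 [ 0.50383148 -0.31807337  0.06546353] [ 0.50667378 -0.31344117  0.07049404]
shoulder ((501.82952880859375, -317.94073486328125), 20.672685623168945)
pose [ 0.4443 -0.0581  0.126 ] rpy [179.86  -0.37   5.96] w 0.0399
shift(tool now) [0.1889 0.0119 0.0373] L 0.193
turn [ 0.12 -0.37  5.96] shift after turn [ 0.1894 -0.0077  0.036 ]
```

Cap sits upright in the dish. Now for the handle.

Call:
carry_out(
  rows=[
    [[0,0,6.4,0,0,0,0.5],[0,0,0,0.02,-0.001,0,0.5],[0,0,0,0.035,-0.0015,0,0.5],[0,0,0,0.035,-0.0015,0,0.5],[0,0,0,0.035,-0.0015,0,0.5],[0,0,0,0.035,-0.0015,0,0.5],[0,0,0,0.03,-0.001,0,0.5],[0,0,0,0,0,0,0.5],[0,0,0,0,0,0,0.5],[0,0,0,0,0,0,0.5]],
  ],
)

```text
time_s: 25.77
eef_pos: [0.6306, -0.0509, 0.1205]
orientation: [-3.141, 0.004, -0.008]
wrist_force: [-0.1, 0.4, -1.0]
width: 0.0477
grip_force: 0.0
```

```bash
python3 -c "
from h import *
go(.6337,-.0504,-.001,-.5)"
```

```text
pose [ 0.6306 -0.0509  0.1205] rpy [-179.97    0.21   -0.44] w 0.0477
shift(tool now) [ 0.0036 -0.0004  0.1215] L 0.122
turn [-0.03  0.21  0.06] shift after turn [ 0.0031 -0.0005  0.1215]
```

Call:
carry_out(
  rows=[
    [[0,0,0,0.002,0,0.015,0.5],[0,0,0,0.001,0,0.025,0.5],[0,0,0,0,0,0.03,0.5],[0,0,0,0,0,0.025,0.5],[0,0,0,0,0,0.015,0.5],[0,0,0,0,0,0.007,0.5],[0,0,0,0,0,0.002,0.5],[0,0,0,0,0,0,0.5],[0,0,0,0,0,0,0.5],[0,0,0,0,0,0,0.5]],
  ],
)

```text
time_s: 26.6
eef_pos: [0.6366, -0.0513, 0.0053]
orientation: [3.141, -0.003, -0.008]
wrist_force: [0.0, -0.5, -0.1]
width: 0.0476
grip_force: 0.0
```

Call:
carry_out(
  rows=[
    [[0,0,0,0,0,0.003,0.5],[0,0,0,0,0,0,0.5],[0,0,0,0,0,0,0.5],[0,0,0,0,0,0,0.5],[0,0,0,0,0,0,0.5]],
  ],
)

```text
time_s: 27.02
eef_pos: [0.6353, -0.0511, 0.0005]
orientation: [-3.142, -0.0, -0.008]
wrist_force: [0.2, 1.1, -0.5]
width: 0.0479
grip_force: 0.0
```

Call:
carry_out(
  rows=[
    [[0,0,0,-0.0015,0,0.001,0.5],[0,0,0,0,0,0,0.5],[0,0,0,0,0,0,0.5],[0,0,0,0,0,0,0],[0,0,0,0,0,0,0],[0,0,0,0,0,0,0],[0,0,0,0,0,0,0],[0,0,0,0,0,0,0],[0,0,0,0,0,0,0],[0,0,0,0,0,0,0]],
  ],
)

```text
time_s: 27.85
eef_pos: [0.6337, -0.051, -0.0006]
orientation: [-3.141, -0.0, -0.008]
wrist_force: [1.2, -0.0, 0.8]
width: 0.0309
grip_force: 20.0
```

Call:
carry_out(
  rows=[
    [[0,0,0,0,0,0,0]],
  ],
)

```text
time_s: 27.93
eef_pos: [0.6337, -0.051, -0.0006]
orientation: [-3.141, -0.0, -0.008]
wrist_force: [0.3, 0.5, 0.0]
width: 0.0306
grip_force: 20.0
```

Call:
carry_out(
  rows=[
    [[0,0,0,0,0,-0.01,0],[0,0,0,0,0,-0.025,0],[0,0,0,0,0,-0.03,0],[0,0,0,0,0,-0.02,0],[0,0,0,-0.006,0.013,-0.005,0],[0,0,0,-0.013,0.027,0,0],[0,0,0,-0.014,0.03,0,0],[0,0,0,-0.014,0.03,0,0],[0,0,0,-0.014,0.03,0,0],[0,0,0,-0.014,0.03,0,0],[0,0,0,-0.014,0.03,0,0],[0,0,0,-0.014,0.03,0,0]],
  ],
)

```text
time_s: 28.93
eef_pos: [0.5268, -0.2719, 0.0886]
orientation: [-3.141, 0.001, -0.008]
wrist_force: [1.2, -0.8, -1.0]
width: 0.031
grip_force: 20.0
```

Call:
carry_out(
  rows=[
    [[0,0,0,-0.013,0.026,0,0],[0,0,0,-0.009,0.015,0,0],[0,0,0,-0.003,0.007,0,0],[0,0,0,0,0,0,0],[0,0,0,0,0,0,0],[0,0,0,0,0,0,0],[0,0,0,0,0,0,0]],
  ],
)

```text
time_s: 29.52
eef_pos: [0.504, -0.317, 0.0892]
orientation: [-3.141, 0.0, -0.006]
wrist_force: [-0.4, -0.1, -1.3]
width: 0.0309
grip_force: 20.0
```

```bash
python3 - <<'E'
from h import *
go(.503,-.318,.05,-.5)
for n in("scene","top"):
    b,d=optics.grab_frame(n);Q=cloud(n,d);H,s,v=cv2.split(cv2.cvtColor(b,cv2.COLOR_BGR2HSV))
    m=((H<6)|(H>172))&(s>140)&(d>0)&(abs(Q[...,0]-.5)<.06)&(abs(Q[...,1]+.318)<.04)&(Q[...,2]>.09)&(Q[...,2]<.2);q=Q[m]
    if len(q):print(n,len(q),q.min(0),q.max(0),np.median(q,0))
E
```

```text
pose [ 0.504  -0.317   0.0892] rpy [-1.7998e+02  1.0000e-02 -3.6000e-01] w 0.0309
shift(tool now) [-0.001   0.001   0.0392] L 0.039
turn [-0.02  0.01  0.14] shift after turn [-0.001   0.001   0.0392]
scene 328 [ 0.48090773 -0.33591004  0.12234915] [ 0.53933966 -0.30030379  0.16535069] [ 0.51505558 -0.3164899   0.13947936]
top 14 [ 0.47035801 -0.32014918  0.12901052] [ 0.4776306  -0.31206291  0.13758336] [ 0.47303926 -0.31373327  0.13593284]
```

Call:
carry_out(
  rows=[
    [[0,0,0,-0.001,0.001,0.01,0],[0,0,0,0,0,0.015,0],[0,0,0,0,0,0.01,0],[0,0,0,0,0,0.005,0],[0,0,0,0,0,0,0],[0,0,0,0,0,0,0],[0,0,0,0,0,0,0],[0,0,0,0,0,0,0]],
  ],
)

```text
time_s: 30.28
eef_pos: [0.5032, -0.3195, 0.0503]
orientation: [3.141, -0.001, -0.008]
wrist_force: [1.6, 0.1, -0.7]
width: 0.0305
grip_force: 20.0
```

Call:
carry_out(
  rows=[
    [[0,0,0,0,0,0,0],[0,0,0,0,0,0,0],[0,0,0,0,0,0,0]],
  ],
)

```text
time_s: 30.53
eef_pos: [0.5028, -0.3193, 0.0498]
orientation: [3.141, -0.001, -0.008]
wrist_force: [0.3, 0.3, -0.2]
width: 0.0307
grip_force: 20.0
```

Call:
carry_out(
  rows=[
    [[0,0,0,0,-0.001,0.005,0],[0,0,0,0,0,0.008,0],[0,0,0,0,0,0.008,0],[0,0,0,0,0,0.006,0],[0,0,0,0,0,0.004,0],[0,0,0,0,0,0.002,0],[0,0,0,0,0,0,0],[0,0,0,0,0,0,0],[0,0,0,0,0,0,0]],
  ],
)

```text
time_s: 31.28
eef_pos: [0.5029, -0.3183, 0.0167]
orientation: [3.141, -0.001, -0.008]
wrist_force: [-0.1, 0.5, 0.1]
width: 0.0308
grip_force: 20.0
```

Call:
carry_out(
  rows=[
    [[0,0,0,0,0,0.0015,0],[0,0,0,0,0,0,0],[0,0,0,0,0,0,0],[0,0,0,0,0,0,0]],
  ],
)

```text
time_s: 31.62
eef_pos: [0.5027, -0.3181, 0.015]
orientation: [3.141, -0.0, -0.008]
wrist_force: [-0.0, 0.1, -0.1]
width: 0.031
grip_force: 20.0
```

Call:
carry_out(
  rows=[
    [[0,0,0,0,0,0.001,0],[0,0,0,0,0,0,0],[0,0,0,0,0,0,0],[0,0,0,0,0,0,0.3],[0,0,0,0,0,0,0.45],[0,0,0,0,0,0,0.5],[0,0,0,0,0,0,0.5],[0,0,0,0,0,0,0.5],[0,0,0,0,0,0,0.5]],
  ],
)

```text
time_s: 32.37
eef_pos: [0.5025, -0.318, 0.0137]
orientation: [-3.141, 0.0, -0.008]
wrist_force: [-0.3, 0.4, 0.5]
width: 0.0469
grip_force: 0.0
```

Call:
carry_out(
  rows=[
    [[0,0,0,0,0,-0.01,0.5],[0,0,0,0,0,-0.025,0.5],[0,0,0,0,0,-0.035,0.5],[0,0,0,0,0,-0.035,0.5],[0,0,0,0,0,-0.035,0.5],[0,0,0,0,0,-0.025,0.5],[0,0,0,0,0,-0.02,0.5],[0,0,0,-0.02,-0.035,0,0.5],[0,0,0,-0.02,-0.035,0,0.5],[0,0,0,0,0,0,0.5],[0,0,0,0,0,0,0.5]],
  ],
)

```text
time_s: 33.28
eef_pos: [0.4625, -0.2465, 0.1995]
orientation: [3.141, -0.001, -0.006]
wrist_force: [-0.3, -0.4, -0.1]
width: 0.0474
grip_force: 0.0
```

```bash
python3 - <<'E'
from h import *
go(.457,.271,.21,6)
for n in("scene","top"):
    b,d=optics.grab_frame(n);Q=cloud(n,d);H,s,v=cv2.split(cv2.cvtColor(b,cv2.COLOR_BGR2HSV))
    if n=="scene": cv2.imwrite("pics/s6.png",b)
    m=((H<6)|(H>172))&(s>140)&(d>0)&(abs(Q[...,0]-.5)<.06)&(abs(Q[...,1]+.318)<.04)&(Q[...,2]>.05)&(Q[...,2]<.1);q=Q[m]
    if len(q):
        print(n,len(q),q.min(0),q.max(0)); h=q[q[:,2]>.068];print("hub",len(h),h.mean(0),cv2.minEnclosingCircle(h[:,:2].astype(np.float32)*1000))
    for nm,(x,y) in(("rnd",(.474,.347)),("sq",(.457,.271))):
        m=(H>15)&(H<35)&(s>100)&(d>0)&(abs(Q[...,0]-x)<.03)&(abs(Q[...,1]-y)<.03);q=Q[m]
        if len(q): print(nm,"top",q[q[:,2]>.143].mean(0),"max",q[:,2].max())
E
```

```text
pose [ 0.4625 -0.2465  0.1995] rpy [ 1.7996e+02 -5.0000e-02 -3.6000e-01] w 0.0474
shift(tool now) [-0.0087 -0.5174 -0.0109] L 0.518
turn [ 0.05 -0.05 -6.36] shift after turn [ 0.0487 -0.5152 -0.0105]
scene 340 [ 0.46929838 -0.33194143  0.05071925] [ 0.53852377 -0.30291104  0.07386956]
hub 139 [ 0.50376883 -0.3175067   0.07094517] ((502.7269592285156, -317.84881591796875), 16.17137336730957)
rnd top [0.47482868 0.34552494 0.15075351] max 0.15540296169406764
sq top [0.45776874 0.26962205 0.15188839] max 0.15708320586543667
rnd top [0.4741588  0.3447736  0.15105287] max 0.15492795759859773
sq top [0.45647895 0.26920029 0.15287805] max 0.15709295021897665
```

View pics/s6.png

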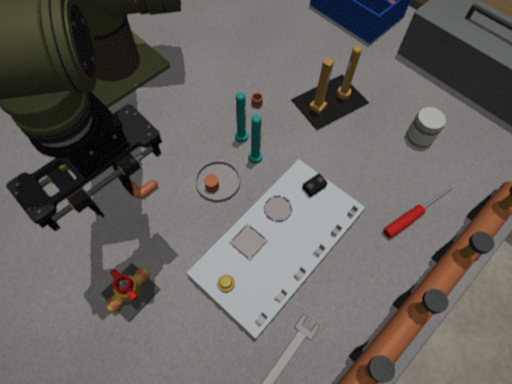

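The handle is home at (122,287) with its hub top at 0.071, as it should be. The cap is in the dish at (211,183) and both thermometers are upright. Now returning the square one, with a lower grip.

Call:
carry_out(
  rows=[
    [[0,0,-6.36,0,0,0,0.5],[0,0,0,0.0025,-0.025,0,0.5],[0,0,0,0.0035,-0.038,0,0.5],[0,0,0,0.0035,-0.038,0,0.5],[0,0,0,0.0035,-0.038,0,0.5],[0,0,0,0.0035,-0.038,0,0.5],[0,0,0,0.0035,-0.038,0,0.5],[0,0,0,0.0035,-0.038,0,0.5],[0,0,0,0.0035,-0.038,0,0.5],[0,0,0,0.0035,-0.038,0,0.5],[0,0,0,0.0035,-0.038,0,0.5],[0,0,0,0.0035,-0.038,0,0.5]],
  ],
)

```text
time_s: 34.38
eef_pos: [0.4598, 0.1606, 0.1997]
orientation: [3.142, -0.001, 0.102]
wrist_force: [1.6, 0.2, -0.3]
width: 0.0475
grip_force: 0.0
```

Call:
carry_out(
  rows=[
    [[0,0,0,0.0035,-0.038,0,0.5],[0,0,0,0.0035,-0.038,0,0.5],[0,0,0,0.003,-0.025,0,0.5],[0,0,0,0.001,-0.011,0,0.5],[0,0,0,0,0,0,0.5],[0,0,0,0,0,0,0.5],[0,0,0,0,0,0,0.5],[0,0,0,0,0,0,0.5]],
  ],
)

```text
time_s: 35.05
eef_pos: [0.4587, 0.2701, 0.1989]
orientation: [3.141, -0.0, 0.101]
wrist_force: [-1.0, -0.1, -0.3]
width: 0.0479
grip_force: 0.0
```

```bash
python3 - <<'E'
from h import *
go(.457,.2705,.07,6)
E
```

```text
pose [0.4587 0.2701 0.1989] rpy [ 1.7998e+02 -1.0000e-02  5.7900e+00] w 0.0479
shift(tool now) [-0.0016 -0.0007  0.1289] L 0.129
turn [ 0.02 -0.01 -0.21] shift after turn [-0.0016 -0.0006  0.1289]
```

Call:
carry_out(
  rows=[
    [[0,0,0,-0.0015,0,0.015,0.5],[0,0,0,0,0,0.03,0.5],[0,0,0,0,0,0.03,0.5],[0,0,0,0,0,0.03,0.5],[0,0,0,0,0,0.018,0.5],[0,0,0,0,0,0.006,0.5],[0,0,0,0,0,0,0.5],[0,0,0,0,0,0,0.5],[0,0,0,0,0,0,0.5],[0,0,0,0,0,0,0.5],[0,0,0,0,0,0,0.5]],
  ],
)

```text
time_s: 35.97
eef_pos: [0.4578, 0.2718, 0.0716]
orientation: [-3.141, -0.003, 0.103]
wrist_force: [0.3, 1.1, 0.7]
width: 0.0478
grip_force: 0.0
```

Call:
carry_out(
  rows=[
    [[0,0,0,0,0,0,0],[0,0,0,0,0,0,0],[0,0,0,0,0,0,0],[0,0,0,0,0,0,0],[0,0,0,0,0,0,0],[0,0,0,0,0,0,0],[0,0,0,0,0,0,0],[0,0,0,0,0,0,0]],
  ],
  newtons=25,
)

```text
time_s: 36.63
eef_pos: [0.4566, 0.2714, 0.0698]
orientation: [-3.141, 0.0, 0.103]
wrist_force: [0.7, 1.0, -0.9]
width: 0.0182
grip_force: 25.0
```

Call:
carry_out(
  rows=[
    [[0,0,0,0,0,-0.01,0],[0,0,0,0,0,-0.025,0],[0,0,0,0,0,-0.03,0],[0,0,0,0,0,-0.025,0],[0,0,0,0,0,-0.01,0],[0,0,0,0,0,0,0],[0,0,0,0,0,0,0],[0,0,0,0,0,0,0]],
  ],
)

```text
time_s: 37.3
eef_pos: [0.4554, 0.2707, 0.1675]
orientation: [3.14, 0.004, 0.103]
wrist_force: [-0.3, -0.3, -3.8]
width: 0.0177
grip_force: 25.0
```

```bash
python3 - <<'E'
from h import *
go(.594,-.0963,.16,6)
E
```

```text
pose [0.4554 0.2707 0.1675] rpy [179.93   0.21   5.91] w 0.0177
shift(tool now) [0.1001 0.3793 0.0077] L 0.392
turn [ 0.07  0.21 -0.09] shift after turn [0.0995 0.3795 0.0075]
```

Call:
carry_out(
  rows=[
    [[0,0,0,0.003,0.0115,0,0],[0,0,0,0.006,0.023,0,0],[0,0,0,0.0079,0.03,0,0],[0,0,0,0.0079,0.03,0,0],[0,0,0,0.0079,0.03,0,0],[0,0,0,0.0079,0.03,0,0],[0,0,0,0.0079,0.03,0,0],[0,0,0,0.0079,0.03,0,0],[0,0,0,0.0079,0.03,0,0],[0,0,0,0.0079,0.03,0,0],[0,0,0,0.0079,0.03,0,0],[0,0,0,0.0079,0.03,0,0]],
  ],
)

```text
time_s: 38.3
eef_pos: [0.5777, -0.0547, 0.1678]
orientation: [-3.141, 0.003, 0.103]
wrist_force: [0.9, 0.5, -3.0]
width: 0.0181
grip_force: 25.0
```

Call:
carry_out(
  rows=[
    [[0,0,0,0.006,0.023,0,0],[0,0,0,0.004,0.0155,0,0],[0,0,0,0.0015,0.007,0,0],[0,0,0,0,0,0,0],[0,0,0,0,0,0,0],[0,0,0,0,0,0,0],[0,0,0,0,0,0,0]],
  ],
)

```text
time_s: 38.88
eef_pos: [0.5944, -0.0951, 0.1698]
orientation: [-3.141, 0.0, 0.105]
wrist_force: [-0.1, -0.2, -2.4]
width: 0.018
grip_force: 25.0
```

```bash
python3 - <<'E'
from h import *
go(.594,-.0963,.101,6)
E
```

```text
pose [ 0.5944 -0.0951  0.1698] rpy [-1.7998e+02  1.0000e-02  6.0000e+00] w 0.018
shift(tool now) [-0.0005  0.0011  0.0688] L 0.069
turn [-0.02  0.01  0.  ] shift after turn [-0.0006  0.0011  0.0688]
```

Call:
carry_out(
  rows=[
    [[0,0,0,-0.0005,0.001,0.01,0],[0,0,0,0,0,0.02,0],[0,0,0,0,0,0.018,0],[0,0,0,0,0,0.012,0],[0,0,0,0,0,0.006,0],[0,0,0,0,0,0.002,0],[0,0,0,0,0,0,0],[0,0,0,0,0,0,0],[0,0,0,0,0,0,0],[0,0,0,0,0,0,0]],
  ],
)

```text
time_s: 39.72
eef_pos: [0.5952, -0.0977, 0.1031]
orientation: [3.141, -0.002, 0.103]
wrist_force: [-0.5, 0.2, -2.1]
width: 0.0177
grip_force: 25.0
```

Call:
carry_out(
  rows=[
    [[0,0,0,0,0,0.001,0],[0,0,0,0,0,0,0],[0,0,0,0,0,0,0],[0,0,0,0,0,0,0]],
  ],
)

```text
time_s: 40.05
eef_pos: [0.5944, -0.0975, 0.1009]
orientation: [3.142, -0.0, 0.103]
wrist_force: [-0.2, -0.4, -2.2]
width: 0.0179
grip_force: 25.0
```

Call:
carry_out(
  rows=[
    [[0,0,0,0,0,0.001,0],[0,0,0,0,0,0,0],[0,0,0,0,0,0,0],[0,0,0,0,0,0,0]],
  ],
)

```text
time_s: 40.38
eef_pos: [0.5943, -0.0974, 0.0998]
orientation: [-3.142, 0.0, 0.103]
wrist_force: [-0.1, 1.0, -2.3]
width: 0.0182
grip_force: 25.0
```

Call:
carry_out(
  rows=[
    [[0,0,0,0,0,0.001,0],[0,0,0,0,0,0,0],[0,0,0,0,0,0,0],[0,0,0,0,0,0,0]],
  ],
)

```text
time_s: 40.72
eef_pos: [0.5943, -0.0974, 0.0988]
orientation: [-3.142, 0.0, 0.103]
wrist_force: [0.4, 0.0, -2.5]
width: 0.0183
grip_force: 25.0
```

Call:
carry_out(
  rows=[
    [[0,0,0,0,0,0.001,0],[0,0,0,0,0,0,0],[0,0,0,0,0,0,0],[0,0,0,0,0,0,0]],
  ],
)

```text
time_s: 41.05
eef_pos: [0.5945, -0.0975, 0.0988]
orientation: [3.142, -0.0, 0.103]
wrist_force: [-3.1, -0.0, 5.5]
width: 0.018
grip_force: 25.0
```

Contact. Releasing, rising, and going to the round one.

Call:
carry_out(
  rows=[
    [[0,0,0,0,0,0,0.25],[0,0,0,0,0,0,0.45],[0,0,0,0,0,0,0.5],[0,0,0,0,0,0,0.5],[0,0,0,0,0,0,0.5],[0,0,0,0,0,-0.02,0.5],[0,0,0,0,0,-0.035,0.5],[0,0,0,0,0,-0.035,0.5],[0,0,0,0,0,-0.02,0.5],[0,0,0,0,0,0,0.5],[0,0,0,0,0,0,0.5]],
  ],
)

```text
time_s: 41.97
eef_pos: [0.5954, -0.0977, 0.2096]
orientation: [3.14, -0.003, 0.103]
wrist_force: [-0.4, -0.8, -0.4]
width: 0.0476
grip_force: 0.0
```

```bash
python3 - <<'E'
from h import *
go(.4743,.3455,.2,6)
E
```

```text
pose [ 0.5954 -0.0977  0.2096] rpy [179.93  -0.19   5.91] w 0.0476
shift(tool now) [-0.0748 -0.4533  0.0088] L 0.46
turn [ 0.07 -0.19 -0.09] shift after turn [-0.0741 -0.4534  0.0096]
```

Call:
carry_out(
  rows=[
    [[0,0,0,-0.003,-0.018,0,0.5],[0,0,0,-0.0063,-0.038,0,0.5],[0,0,0,-0.0063,-0.038,0,0.5],[0,0,0,-0.0063,-0.038,0,0.5],[0,0,0,-0.0063,-0.038,0,0.5],[0,0,0,-0.0063,-0.038,0,0.5],[0,0,0,-0.0063,-0.038,0,0.5],[0,0,0,-0.0063,-0.038,0,0.5],[0,0,0,-0.0063,-0.038,0,0.5],[0,0,0,-0.0063,-0.038,0,0.5],[0,0,0,-0.0063,-0.038,0,0.5],[0,0,0,-0.0063,-0.038,0,0.5]],
  ],
)

```text
time_s: 42.97
eef_pos: [0.4755, 0.3299, 0.205]
orientation: [3.14, 0.004, 0.103]
wrist_force: [-0.4, -0.1, 0.3]
width: 0.0476
grip_force: 0.0
```

Call:
carry_out(
  rows=[
    [[0,0,0,-0.002,-0.0175,0,0.5],[0,0,0,0,0,0,0.5],[0,0,0,0,0,0,0.5],[0,0,0,0,0,0,0.5],[0,0,0,0,0,0,0.5]],
  ],
)

```text
time_s: 43.38
eef_pos: [0.4738, 0.3447, 0.2068]
orientation: [3.141, 0.001, 0.102]
wrist_force: [0.5, 0.1, 1.2]
width: 0.0474
grip_force: 0.0
```

```bash
python3 - <<'E'
from h import *
go(.4743,.346,.07,6)
E
```

```text
pose [0.4738 0.3447 0.2068] rpy [1.7995e+02 8.0000e-02 5.8300e+00] w 0.0474
shift(tool now) [ 0.0008 -0.0014  0.1368] L 0.137
turn [ 0.05  0.08 -0.17] shift after turn [ 0.0006 -0.0013  0.1368]
```

Call:
carry_out(
  rows=[
    [[0,0,0,0.0005,-0.001,0.015,0.5],[0,0,0,0,0,0.03,0.5],[0,0,0,0,0,0.03,0.5],[0,0,0,0,0,0.03,0.5],[0,0,0,0,0,0.022,0.5],[0,0,0,0,0,0.009,0.5],[0,0,0,0,0,0,0.5],[0,0,0,0,0,0,0.5],[0,0,0,0,0,0,0.5],[0,0,0,0,0,0,0.5],[0,0,0,0,0,0,0.5]],
  ],
)

```text
time_s: 44.3
eef_pos: [0.4754, 0.3477, 0.0739]
orientation: [-3.14, -0.003, 0.103]
wrist_force: [-0.1, 0.2, -0.1]
width: 0.0475
grip_force: 0.0
```

Call:
carry_out(
  rows=[
    [[0,0,0,0,0,0,0],[0,0,0,0,0,0,0],[0,0,0,0,0,0,0],[0,0,0,0,0,0,0],[0,0,0,0,0,0,0],[0,0,0,0,0,0,0],[0,0,0,0,0,0,0],[0,0,0,0,0,0,0]],
  ],
  newtons=25,
)

```text
time_s: 44.97
eef_pos: [0.4741, 0.3471, 0.0718]
orientation: [-3.142, 0.0, 0.103]
wrist_force: [-0.2, 0.2, -0.2]
width: 0.0194
grip_force: 25.0
```

Call:
carry_out(
  rows=[
    [[0,0,0,0,0,-0.01,0],[0,0,0,0,0,-0.025,0],[0,0,0,0,0,-0.03,0],[0,0,0,0,0,-0.025,0],[0,0,0,0,0,-0.01,0],[0,0,0,0,0,0,0],[0,0,0,0,0,0,0],[0,0,0,0,0,0,0]],
  ],
)

```text
time_s: 45.63
eef_pos: [0.473, 0.3463, 0.1695]
orientation: [3.14, 0.003, 0.103]
wrist_force: [0.3, -0.1, -3.1]
width: 0.0199
grip_force: 25.0
```

```bash
python3 - <<'E'
from h import *
go(.586,-.0055,.17,6)
E
```

```text
pose [0.473  0.3463 0.1695] rpy [179.91   0.19   5.91] w 0.0199
shift(tool now) [ 7.620e-02  3.615e-01 -2.000e-04] L 0.369
turn [ 0.09  0.19 -0.09] shift after turn [ 0.0756  0.3617 -0.0005]
```

Call:
carry_out(
  rows=[
    [[0,0,0,0.0025,0.0115,0,0],[0,0,0,0.005,0.023,0,0],[0,0,0,0.0063,0.03,0,0],[0,0,0,0.0063,0.03,0,0],[0,0,0,0.0063,0.03,0,0],[0,0,0,0.0063,0.03,0,0],[0,0,0,0.0063,0.03,0,0],[0,0,0,0.0063,0.03,0,0],[0,0,0,0.0063,0.03,0,0],[0,0,0,0.0063,0.03,0,0],[0,0,0,0.0063,0.03,0,0],[0,0,0,0.0055,0.027,0,0]],
  ],
)

```text
time_s: 46.63
eef_pos: [0.5767, 0.0218, 0.1698]
orientation: [3.141, 0.003, 0.102]
wrist_force: [-0.2, 0.5, -1.2]
width: 0.0199
grip_force: 25.0
```

Call:
carry_out(
  rows=[
    [[0,0,0,0.004,0.02,0,0],[0,0,0,0.002,0.01,0,0],[0,0,0,0,0,0,0],[0,0,0,0,0,0,0],[0,0,0,0,0,0,0],[0,0,0,0,0,0,0]],
  ],
)

```text
time_s: 47.13
eef_pos: [0.5862, -0.0036, 0.1715]
orientation: [-3.141, 0.001, 0.105]
wrist_force: [0.5, -0.1, -1.6]
width: 0.0198
grip_force: 25.0
```

```bash
python3 - <<'E'
from h import *
go(.586,-.0055,.1025,6)
E
```

```text
pose [ 0.5862 -0.0036  0.1715] rpy [-1.7997e+02  3.0000e-02  6.0000e+00] w 0.0198
shift(tool now) [-0.0004  0.0019  0.069 ] L 0.069
turn [-0.03  0.03 -0.  ] shift after turn [-0.0004  0.0019  0.069 ]
```

Call:
carry_out(
  rows=[
    [[0,0,0,-0.0005,0.001,0.01,0],[0,0,0,0,0,0.02,0],[0,0,0,0,0,0.018,0],[0,0,0,0,0,0.012,0],[0,0,0,0,0,0.006,0],[0,0,0,0,0,0.002,0],[0,0,0,0,0,0.001,0],[0,0,0,0,0,0,0],[0,0,0,0,0,0,0],[0,0,0,0,0,0,0],[0,0,0,0,0,0,0]],
  ],
)

```text
time_s: 48.05
eef_pos: [0.5869, -0.0059, 0.1038]
orientation: [3.141, -0.001, 0.103]
wrist_force: [-0.5, 0.3, -2.2]
width: 0.0196
grip_force: 25.0
```

Call:
carry_out(
  rows=[
    [[0,0,0,0,0,0.001,0],[0,0,0,0,0,0,0],[0,0,0,0,0,0,0],[0,0,0,0,0,0,0]],
  ],
)

```text
time_s: 48.38
eef_pos: [0.5862, -0.0058, 0.1018]
orientation: [-3.142, 0.0, 0.103]
wrist_force: [-0.7, -0.0, -2.0]
width: 0.0197
grip_force: 25.0
```

Call:
carry_out(
  rows=[
    [[0,0,0,0,0,0.001,0],[0,0,0,0,0,0,0],[0,0,0,0,0,0,0],[0,0,0,0,0,0,0]],
  ],
)

```text
time_s: 48.72
eef_pos: [0.5863, -0.0058, 0.1008]
orientation: [-3.142, 0.0, 0.103]
wrist_force: [-0.1, -0.0, -1.5]
width: 0.0194
grip_force: 25.0
```

Call:
carry_out(
  rows=[
    [[0,0,0,0,0,0.0005,0],[0,0,0,0,0,0,0],[0,0,0,0,0,0,0],[0,0,0,0,0,0,0.25],[0,0,0,0,0,0,0.45],[0,0,0,0,0,0,0.5],[0,0,0,0,0,0,0.5],[0,0,0,0,0,0,0.5]],
  ],
)

```text
time_s: 49.38
eef_pos: [0.5863, -0.0058, 0.1003]
orientation: [-3.142, -0.0, 0.103]
wrist_force: [0.1, -0.3, -0.0]
width: 0.0444
grip_force: 0.0
```

Call:
carry_out(
  rows=[
    [[0,0,0,0,0,-0.02,0.5],[0,0,0,0,0,-0.035,0.5],[0,0,0,0,0,-0.035,0.5],[0,0,0,0,0,-0.03,0.5],[0,0,0,0,0,-0.02,0.5],[0,0,0,-0.03,0,0,0.5],[0,0,0,-0.035,0,0,0.5],[0,0,0,-0.035,0,0,0.5],[0,0,0,-0.03,0,0,0.5],[0,0,0,0,0,0,0.5],[0,0,0,0,0,0,0.5],[0,0,0,0,0,0,0.5]],
  ],
)

```text
time_s: 50.38
eef_pos: [0.4575, -0.0192, 0.2408]
orientation: [3.141, -0.001, 0.103]
wrist_force: [-0.4, -0.2, 0.6]
width: 0.0475
grip_force: 0.0
```

```bash
python3 - <<'E'
from h import *
b,d=optics.grab_frame("scene");Q=cloud("scene",d);H,s,v=cv2.split(cv2.cvtColor(b,cv2.COLOR_BGR2HSV))
cv2.imwrite("pics/s7.png",b)
for nm,(x,y) in(("rnd",(.586,-.0055)),("sq",(.594,-.0963))):
    m=(H>15)&(H<35)&(s>100)&(d>0)&(abs(Q[...,0]-x)<.03)&(abs(Q[...,1]-y)<.03);q=Q[m];t=q[q[:,2]>.174]
    print(nm,"top",t.mean(0),cv2.minAreaRect(t[:,:2].astype(np.float32)*1000),"max",q[:,2].max())
m=((H<6)|(H>172))&(s>140)&(d>0)&(abs(Q[...,0]-.5)<.06)&(abs(Q[...,1]+.318)<.04)&(Q[...,2]>.068);print("hub",cv2.minEnclosingCircle(Q[m][:,:2].astype(np.float32)*1000),Q[m][:,2].mean())
E
```

```text
rnd top [ 0.5864769  -0.00765988  0.1805328 ] ((585.4351196289062, -6.765119552612305), (16.93821907043457, 15.968836784362793), 44.78623580932617) max 0.18427942396496444
sq top [ 0.59447272 -0.09863152  0.182127  ] ((594.0242309570312, -97.27079010009766), (17.219135284423828, 17.596269607543945), 2.8315486907958984) max 0.1858134296096556
hub ((503.6934814453125, -316.7498779296875), 15.611063003540039) 0.07083372262295022
```

View pics/s7.png

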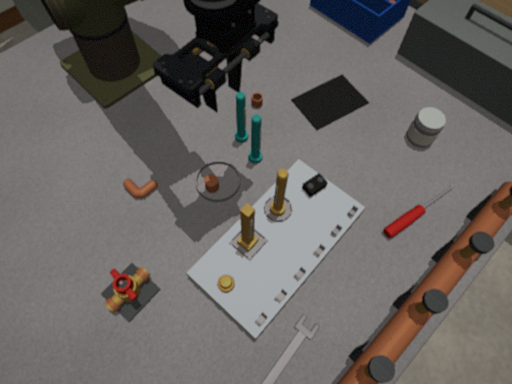

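Both thermometers stand upright in their own seats: round at (280,195), square at (247,230). The handle is home at (122,285), the cap is in the dish at (211,183), and the gripper is clear. Handing in.

```bash
python3 -c "
from bench import ticket
print(ticket.hand_in())"
```

```text
the job is handed in; nothing more can be done
None
```

I handed the job in at about 50 s: by the last camera check the handle is home on the valve, the cap is in the dish, and both thermometers stand upright in their matching seats; `hand_in()` returned no verdict.

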